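# Set up the baby-jar warmer and click it on

### The job

First clear the scoop and the egg cup off the warming plate into the wooden tray in front, both resting level on the tray floor, the cup upright. Then line up all the jars upright in an even row, each centred on a round mark of the plate, filling the marks from the knob end without a gap, and only then turn the orange timer knob clockwise past its click so that it stays on. Leave the teething ring, the bottle and the tin where they are.

Things in the scene. Friction and masses are not known exactly. Their poses are not given: they have to be found in the camera images.
- knob_grip (a point): Timer knob: a bar-grip turning knob of 48 mm diameter, orange, on top of the white control box (box 100 mm wide, top 50 mm above the shelf) at the +y end of the warmer. This point is on the knob's vertical axis at the height to grip; its x axis always runs along the raised grip bar (46 mm long, 14 mm wide, 32 mm high, its top 7 mm above this point). Grip across the bar and turn clockwise seen from above.
- knob (a joint): Angle of the timer knob: 0 off, grows as it turns clockwise seen from above, stop at 1.2 rad. A sprung detent holds it at 0 and at 1.2: turning takes up to about 0.25 N m over the first 0.4 rad; past the hump at 0.6 rad it clicks over by itself to 1.2, short of that it springs back to 0.
- warmer: Food warming plate, fixed: white body with a black flat top 200 mm deep (x) and 450 mm long (y, from -230 to +225 mm), top surface 25 mm above the shelf, no rim. Origin under the middle of the flat top, on the shelf. Its +y end carries the control box with the knob, centred at y = +275 mm; its -x side faces the robot.
- tray: Fixed shallow wooden tray in front of the warmer, outside 125 mm (x) by 260 mm (y), walls 4 mm thick and 18 mm high, floor 4 mm thick; its axes are parallel to those of the warmer. Origin under its centre, on the shelf.
- scoop_grip (a point): Aluminium scoop, 154 mm long, 110 g, at first lying on the warmer along its back. Point in the middle of its bar handle, near its centre of mass, 29 mm above what it stands on; x axis points along the scoop to the trough (trough 44 mm wide, from 22 to 84 mm ahead of the point, walls 24 mm high, back wall 34 mm), z up. The handle bar is 16 mm wide and 12 mm high and runs from 70 mm behind to 22 mm ahead of the point; a foot at its rear end holds it level.
- eggcup_mid (a point): White ceramic egg cup, 62 mm high, foot 50 mm and bowl 46 mm in diameter (bowl from 30 to 62 mm up), 90 g, at first standing on the warmer towards its back. Point on its axis 46 mm above its underside; z is up along it.
- mark1 (a point): Round mark number 1, a pale ring of 70 mm outside diameter on the plate, in a straight row along the plate's back half, 80 mm apart; this is its centre, on the plate's surface. Mark 1 is next to the control box, mark 5 farthest from it. Axes as the warmer's.
- mark2 (a point): Round mark number 2, a pale ring of 70 mm outside diameter on the plate, in a straight row along the plate's back half, 80 mm apart; this is its centre, on the plate's surface. Mark 1 is next to the control box, mark 5 farthest from it. Axes as the warmer's.
- mark3 (a point): Round mark number 3, a pale ring of 70 mm outside diameter on the plate, in a straight row along the plate's back half, 80 mm apart; this is its centre, on the plate's surface. Mark 1 is next to the control box, mark 5 farthest from it. Axes as the warmer's.
- mark4 (a point): Round mark number 4, a pale ring of 70 mm outside diameter on the plate, in a straight row along the plate's back half, 80 mm apart; this is its centre, on the plate's surface. Mark 1 is next to the control box, mark 5 farthest from it. Axes as the warmer's.
- mark5 (a point): Round mark number 5, a pale ring of 70 mm outside diameter on the plate, in a straight row along the plate's back half, 80 mm apart; this is its centre, on the plate's surface. Mark 1 is next to the control box, mark 5 farthest from it. Axes as the warmer's.
- jar1_mid (a point): Closed glass baby jar with orange lid, 54 mm in diameter, 60 mm high, about 170 g and heaviest at its thick base, at first standing on the front half of the plate; three to five jars are there and the others are absent. Point on its axis half-way up (30 mm above its underside).
- jar2_mid (a point): Closed glass baby jar with orange lid, 54 mm in diameter, 60 mm high, about 170 g and heaviest at its thick base, at first standing on the front half of the plate; three to five jars are there and the others are absent. Point on its axis half-way up (30 mm above its underside).
- jar3_mid (a point): Closed glass baby jar with orange lid, 54 mm in diameter, 60 mm high, about 170 g and heaviest at its thick base, at first standing on the front half of the plate; three to five jars are there and the others are absent. Point on its axis half-way up (30 mm above its underside).
- jar4_mid (a point): Closed glass baby jar with orange lid, 54 mm in diameter, 60 mm high, about 170 g and heaviest at its thick base, at first standing on the front half of the plate; three to five jars are there and the others are absent. Point on its axis half-way up (30 mm above its underside).
- jar5_mid (a point): Closed glass baby jar with orange lid, 54 mm in diameter, 60 mm high, about 170 g and heaviest at its thick base, at first standing on the front half of the plate; three to five jars are there and the others are absent. Point on its axis half-way up (30 mm above its underside).
- teether: Green silicone teething ring, 78 mm across, 16 mm thick, lying on the shelf; leave alone. Origin at its centre, on its underside.
- bottle: White feeding bottle, 56 mm in diameter, 150 mm high, standing on the shelf; leave alone. Origin under its centre.
- tin: Blue tin, 70 mm in diameter, 85 mm high, standing on the shelf; leave alone. Origin under its centre.

How it is judged:
On the way, in this order (a step that is already met when the one before it is completed fails the run):
1. scoop and egg cup stand in the tray (x of scoop_grip in the frame of tray between -0.06 and 0.06 m and y of scoop_grip in the frame of tray between -0.12 and 0.12 m and z of scoop_grip in the frame of tray below 0.04 m and x of eggcup_mid in the frame of tray between -0.058 and 0.058 m and y of eggcup_mid in the frame of tray between -0.125 and 0.125 m and z of eggcup_mid in the frame of tray below 0.057 m and angle between eggcup_mid's own z axis and vertical below 0.15 rad and angle between scoop_grip's own z axis and vertical below 0.1 rad and linear speed of each of eggcup, scoop below 0.03 m/s and contact force between the fingers and eggcup below 0.1 N and contact force between the fingers and scoop below 0.1 N), for 0.2 s.
2. all jars stand in the row of marks, filled from the knob end ((horizontal distance between jar1_mid and mark1 below 0.01 m or horizontal distance between jar1_mid and mark2 below 0.01 m or horizontal distance between jar1_mid and mark3 below 0.01 m or horizontal distance between jar1_mid and mark4 below 0.01 m or horizontal distance between jar1_mid and mark5 below 0.01 m) and (horizontal distance between jar2_mid and mark1 below 0.01 m or horizontal distance between jar2_mid and mark2 below 0.01 m or horizontal distance between jar2_mid and mark3 below 0.01 m or horizontal distance between jar2_mid and mark4 below 0.01 m or horizontal distance between jar2_mid and mark5 below 0.01 m) and (horizontal distance between jar3_mid and mark1 below 0.01 m or horizontal distance between jar3_mid and mark2 below 0.01 m or horizontal distance between jar3_mid and mark3 below 0.01 m or horizontal distance between jar3_mid and mark4 below 0.01 m or horizontal distance between jar3_mid and mark5 below 0.01 m) and (horizontal distance between jar4_mid and mark1 below 0.01 m or horizontal distance between jar4_mid and mark2 below 0.01 m or horizontal distance between jar4_mid and mark3 below 0.01 m or horizontal distance between jar4_mid and mark4 below 0.01 m or horizontal distance between jar4_mid and mark5 below 0.01 m) and (horizontal distance between jar5_mid and mark1 below 0.01 m or horizontal distance between jar5_mid and mark2 below 0.01 m or horizontal distance between jar5_mid and mark3 below 0.01 m or horizontal distance between jar5_mid and mark4 below 0.01 m or horizontal distance between jar5_mid and mark5 below 0.01 m) and angle between each of jar1_mid, jar2_mid, jar3_mid, jar4_mid, jar5_mid's own z axis and vertical below 0.1 rad and z of each of jar1_mid, jar2_mid, jar3_mid, jar4_mid, jar5_mid in the frame of mark1 below 0.038 m and linear speed of each of jar1, jar2, jar3, jar4, jar5 below 0.03 m/s and horizontal distance between any of jar1_mid, jar2_mid, jar3_mid, jar4_mid, jar5_mid and mark1 below 0.01 m and horizontal distance between any of jar1_mid, jar2_mid, jar3_mid, jar4_mid, jar5_mid and mark2 below 0.01 m and horizontal distance between any of jar1_mid, jar2_mid, jar3_mid, jar4_mid, jar5_mid and mark3 below 0.01 m and (not (horizontal distance between any of jar1_mid, jar2_mid, jar3_mid, jar4_mid, jar5_mid and mark5 below 0.01 m) or horizontal distance between any of jar1_mid, jar2_mid, jar3_mid, jar4_mid, jar5_mid and mark4 below 0.01 m)), for 0.2 s.
3. the knob has clicked past its detent (value of joint knob above 1.05 rad), for 0.2 s.
At the end, for the whole second after the job is handed in: Scoop and egg cup rest level inside the tray, cup upright; every jar stands upright at rest within 10 mm of the centre of a mark, with marks 1, 2, 3 .. taken in turn without a gap; the knob stands beyond 1.05 rad (all of step 2 and x of scoop_grip in the frame of tray between -0.06 and 0.06 m and y of scoop_grip in the frame of tray between -0.12 and 0.12 m and z of scoop_grip in the frame of tray below 0.04 m and x of eggcup_mid in the frame of tray between -0.058 and 0.058 m and y of eggcup_mid in the frame of tray between -0.125 and 0.125 m and z of eggcup_mid in the frame of tray below 0.057 m and angle between eggcup_mid's own z axis and vertical below 0.15 rad and angle between scoop_grip's own z axis and vertical below 0.1 rad and linear speed of each of eggcup, scoop below 0.03 m/s and value of joint knob above 1.05 rad); the robot touches nothing.
It fails at once if the teether is disturbed (moved over 30 mm) (distance of teether from where it was at the start of the episode above 0.03 m).
It fails at once if the bottle is disturbed (moved over 30 mm) (distance of bottle from where it was at the start of the episode above 0.03 m).
It fails at once if the tin is disturbed (moved over 30 mm) (distance of tin from where it was at the start of the episode above 0.03 m).
Of jar1, jar2, jar3, jar4, jar5 only 3 to 5 are there at a start; the rules pass over those that are not, and their reading is None.
At some moment in a run one of jar1, jar2, jar3, jar4, jar5 may be knocked a few centimetres aside while the robot is not near it.
It also fails if it takes over 210 s, if anything falls off the work surface, if the arm or the gripper's body presses on something with over 40 N, if the wrist force passes 120 N, or if a joint passes its speed limit or range.

### The arm

A 6-joint arm with a two-finger parallel gripper is mounted at the origin on the work surface. World frame = base frame: x ahead of the robot, y to its left, z up, the work surface at z = 0. Lengths are in m, angles in rad, forces in N, time in s.
With the tool pointing down it reaches from about 0.325 to 0.85 m from the base axis. Payload 15.5 kg.
Tool frame: the origin (TCP) lies on the centre line of the jaws, within the pads' length; the fingertips stand 17 mm ahead of it and the grasp point (between the pads) lies 2 mm behind it (robot.nose_length is the distance from the TCP to the fingertips, in m); z points along the fingers, y is the line along which they close (so a half turn about z gives the same grasp; the last joint's range is limited). The gripper opens to 91 mm and grips with 3 to 60 N. Pads are 32 mm wide; open, the fingers measure 118 mm over their backs; the gripper's body (76 mm by 178 mm) begins 60 mm behind the grasp point.
Start: joints at [1.056, 0.494, 1.345, -0, 1.302, -0.096], TCP at [0.255, 0.571, 0.21] pointing down, gripper open.
Joint ranges: [-2.91, 2.91], [-0.82, 2.16], [0.22, 2.67], [-1.22, 4.37], [0.12, 2.79], [-3.08, 3.08]. Speed limits (rad/s): [1.89, 1.89, 2.57, 3.01, 3.01, 3.01].

### API

Orientations are given as [roll, pitch, yaw] about the fixed x, y, z axes, in that order (R = Rz(yaw) Ry(pitch) Rx(roll)).
In Python, from plant import robot, eyes, workorder gives the robot as it stands.
- The arm moves only by the tool jog_arm, never from a script. Its argument "commands" is a list of rows, each an object of numbers: "gripper": the closure in counts, from 0 (fully open) to 255 (shut); "dx", "dy", "dz": the shift along the tool's x, y, z in mm; "rx", "ry", "rz": the turn, a rotation vector about the tool's x, y, z in degrees. A call has 1 to 20 rows; each row shifts and turns the commanded pose from where the row before left it, along the tool's axes as they then stand; what a row does not reach is not made up. A row lasts 1/8 s, in which the tool goes at most 62.5 mm and 10.7 degrees, less where a joint would pass 70% of its speed; a pose out of reach is approached as far as the arm can. A call is refused whole if a number of a shift passes 62.5 or a number of a turn 10.7, either way. A call with a gripper value outside its range is refused whole. The fingers move at their own pace and stop on an object; "grip_force" is the grip in N (left out, the last holds). Time passes only in rows, so rows that do not move let the fingers close. It gives the time, the measured TCP pose, the force, the opening and the grip force at its end, in the units of the state.
- robot.sense(): the state, without advancing time (a new reading comes with each control period).
- eyes.get_image(name): name is "scene" or "top"; returns (picture, depth): 480x640x3 uint8, red, green, blue; 480x640 float32, m along the optical axis (not along the pixel's ray), 0 where there is no reading.
- eyes.camera_params(name): a dict with "camera_matrix" (3x3 intrinsics, pixels), "R" (3x3) and "t" (3): a world point X has camera coordinates R X + t. Camera axes: x right, y down, z forward; pixel columns grow to the right and rows downward; lengths in m; the calibration is good to about 2 mm. A picture is of the moment at which its call begins. camera_params takes no time and is no camera call.
- workorder.hand_in(): hands the job in; it is judged then, once.
The state is a dict: "clock": time; "joints": joint angles; "joint_velocities": joint speeds; "tau": joint torques, N m; "tcp_pos": TCP position; "eef_rot": TCP orientation; "contact_force": force on the tool from outside, world axes, zero at the start; "wrist_torque": the same for the moment, N m; "width": finger opening in m; "gripper_force": force on a finger pad.
Only numpy, scipy, OpenCV 4.12 (cv2) and the standard library are available. Lean on these libraries where they do the work, as an engineer would, in place of code of your own. Each camera call takes 0.05 s, during which the arm holds its last target. There are 200 camera calls.

## Working session

There is one attempt and no reset: what is moved stays moved. The work goes in short steps, Python scripts to look and compute and a tool call to move; the robot and the scene stay as the last step left them, time stands still between calls to the robot, and variables do not carry over. Pictures are saved under pics/ and viewed, at most 14 in all, crops included, and the job is handed in when it is done.

Besides the shell and the picture viewer there is one more tool, called after "Request:" by a JSON object that holds its "name" and its "arguments", one argument or row to a line. jog_arm: Moves the arm, as the interface text tells. Its arguments: {"type":"object","properties":{"commands":{"type":"array","items":{"type":"object","properties":{"gripper":{"type":"number"},"dx":{"type":"number"},"dy":{"type":"number"},"dz":{"type":"number"},"rx":{"type":"number"},"ry":{"type":"number"},"rz":{"type":"number"}}}},"grip_force":{"type":"number"}},"required":["commands"]}

```bash
mkdir -p pics; cat > h.py <<'E'
import numpy as np, cv2
from plant import robot, eyes, workorder
def grab(name, save=None):
    im,d=eyes.get_image(name)
    if save: cv2.imwrite('pics/'+save,cv2.cvtColor(im,cv2.COLOR_RGB2BGR))
    return im,d
def ray(name,u,v,z):
    p=eyes.camera_params(name);K,R,t=[np.array(p[k]) for k in('camera_matrix','R','t')]
    c=-R.T@t; d=R.T@np.linalg.solve(K,[u,v,1.]); return c+d*(z-c[2])/d[2]
def cloud(name,d):
    p=eyes.camera_params(name);K,R,t=[np.array(p[k]) for k in('camera_matrix','R','t')]
    v,u=np.mgrid[:480,:640]
    P=np.stack([(u-K[0,2])/K[0,0]*d,(v-K[1,2])/K[1,1]*d,d],-1)
    return (P-t)@R
E
python3 - <<'E'
from h import *
for n in('scene','top'):
    im,d=grab(n,n+'0.png'); p=eyes.camera_params(n); R=np.array(p['R']);print(n,p['camera_matrix'],-R.T@p['t'],R)
s=robot.sense();print(s)
E
```

```text
scene [[480.54836242   0.         319.28738907]
 [  0.         480.54836242 235.54350798]
 [  0.           0.           1.        ]] [1.26925045 0.0841878  0.76531793] [[-0.18639816  0.98236685  0.01452946]
 [ 0.66781302  0.13753274 -0.73151248]
 [-0.72061189 -0.12664962 -0.68167322]]
top [[439.16207603   0.         317.22756018]
 [  0.         439.16207603 247.62925393]
 [  0.           0.           1.        ]] [ 0.42389153 -0.00683413  1.1928945 ] [[-0.01959538 -0.99944609  0.02689861]
 [-0.99521605  0.01692278 -0.09622176]
 [ 0.09571326 -0.02865543 -0.9949964 ]]
{'clock': 0.1, 'joints': array([ 1.05550562e+00,  4.94123435e-01,  1.34603782e+00,  1.95847598e-05,
        1.30250334e+00, -9.54911585e-02]), 'joint_velocities': array([-1.94107941e-03, -6.50071453e-04,  5.44096020e-04,  2.72003163e-05,
        9.48631396e-04,  3.31223878e-04]), 'tau': array([ 2.61993300e-03, -8.80253434e+01, -3.82551706e+01,  7.08700251e-02,
        4.81081777e-02, -7.67313986e-05]), 'tcp_pos': array([0.25455796, 0.57044879, 0.20900703]), 'eef_rot': array([-3.14052740e+00, -1.20997475e-04,  2.72178784e+00]), 'contact_force': array([ 0.55883871, -0.11695191, -1.14063011]), 'wrist_torque': array([-0.02516792,  0.01008368,  0.02079232]), 'gripper_force': 0.0, 'width': 0.09147255467030982}
```

View pics/scene0.png

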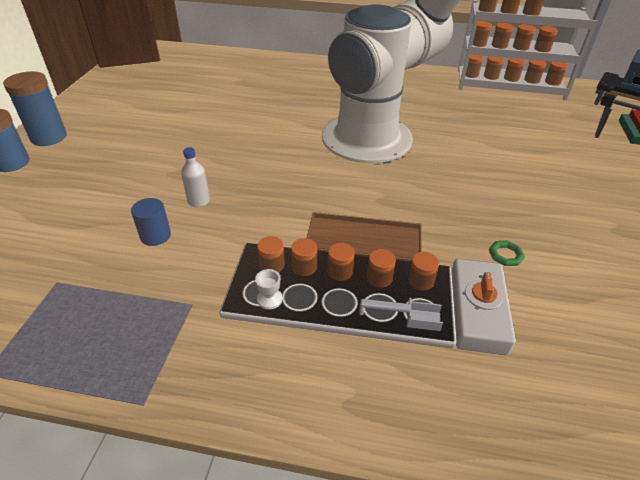

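View pics/top0.png

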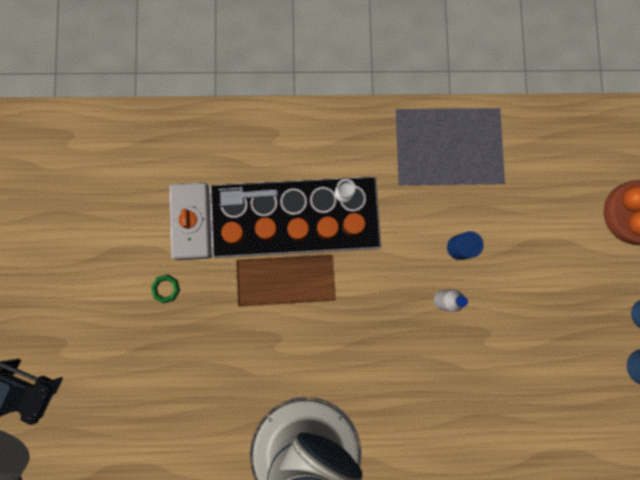

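The top view shows five jars with lids at about (232,232), (265,228), (298,229), (327,227) and (354,223). The cup is at (345,189), the scoop trough at (232,197) with its handle running to (276,193), the knob at (187,218) and the tray around (286,280).

```bash
cat > m.py <<'E'
from h import *
def blobs(mask,amin):
    n,l,s,c=cv2.connectedComponentsWithStats(mask.astype(np.uint8)); return [l==i for i in range(1,n) if s[i,4]>amin]
def planep(name,m,z):
    v,u=np.nonzero(m); return np.array([ray(name,a,b,z)[:2] for a,b in zip(u,v)])
def measure(verbose=True):
    for n in('top','scene'):
        im,d=grab(n); P=cloud(n,d); hsv=cv2.cvtColor(im,cv2.COLOR_RGB2HSV); Z=P[...,2]
        reg=(P[...,0]>.2)&(P[...,0]<.75)&(abs(P[...,1])<.45)
        h,s,v=hsv[...,0],hsv[...,1],hsv[...,2]
        org=(h<14)&(s>150)&(v>90)&reg
        for b in blobs(org,60):
            zt=np.percentile(Z[b],90); t=b&(Z>zt-.006)
            q=P[t]; r=cv2.minAreaRect((q[:,:2]*1000).astype(np.float32))
            print(n,'orange',np.round(q.mean(0)*1000,1),'ztop %.1f'%(zt*1000),'rect',np.round(np.r_[r[0],r[1],r[2]],1),b.sum())
        if n=='top':
            blk=(v<60)&reg&(Z>.01)&(Z<.04); big=max(blobs(blk,50),key=np.sum)
            q=planep(n,big,.025)*1000; print('plate z',np.median(Z[big]),cv2.minAreaRect(q.astype(np.float32)))
        light=(s<70)&(v>110)&reg&(Z<.037)&(Z>.015)
        for b in blobs(light,60):
            q=P[b]*1000; r=cv2.minAreaRect(q[:,:2].astype(np.float32)); print(n,'light',np.round(q.mean(0),1),np.round(np.r_[r[0],r[1],r[2]],1),b.sum())
        hi=(s<90)&reg&(Z>.038)&(Z<.12)
        for b in blobs(hi,20):
            q=P[b]*1000; r=cv2.minAreaRect(q[:,:2].astype(np.float32)); print(n,'high',np.round(q.mean(0),1),'zmax %.1f'%q[:,2].max(),np.round(np.r_[r[0],r[1],r[2]],1),b.sum())
        br=(h<20)&(s>100)&(v<150)&~org&reg&(Z<.03)&(P[...,0]<.45)
        if n=='top':
          for b in blobs(br,400):
            q=P[b]*1000; r=cv2.minAreaRect(q[:,:2].astype(np.float32)); print(n,'brown',np.round(np.r_[r[0],r[1],r[2]],1),b.sum(),np.median(q[:,2]))
if __name__=='__main__': measure()
E
python3 m.py
```

```text
top orange [606.8 286.  125.4] ztop 96.3 rect [514.  155.4 369.3  37.4  55.2] 98
top orange [611.6 283.1  68. ] ztop 70.4 rect [611.3 281.2  35.9  14.3   0.9] 83
top orange [ 591.6 -133.9   92.6] ztop 88.0 rect [526.2 -70.3  50.9 235.3  46. ] 355
top orange [583.8 -66.   89.1] ztop 87.9 rect [513.8 -51.4  50.8 194.2  78.3] 348
top orange [583.   91.6  92.8] ztop 87.9 rect [511.2  57.4 213.   49.9  25.6] 348
top orange [581.2   9.4  89. ] ztop 87.8 rect [515.9  11.7  48.4 183.4  89. ] 349
top orange [574.8 177.   85.5] ztop 87.8 rect [575.1 177.4  48.8  49.2  89.6] 350
top orange [448.2  48.3   9.1] ztop 7.6 rect [452.2  44.5 119.4 252.7   2.1] 3670Traceback (most recent call last):
  File "m.py", line 29, in <module>
    if __name__=='__main__': measure()
                             ~~~~~~~^^
  File "m.py", line 18, in measure
    q=planep(n,big,.025)*1000; print('plate z',np.median(Z[big]),cv2.minAreaRect(q.astype(np.float32)))
      ~~~~~~^^^^^^^^^^^^
  File "m.py", line 5, in planep
    v,u=np.nonzero(m); return np.array([ray(name,a,b,z)[:2] for a,b in zip(u,v)])
                                        ~~~^^^^^^^^^^^^
  File "h.py", line 8, in ray
    p=eyes.camera_params(name);K,R,t=[np.array(p[k]) for k in('camera_matrix','R','t')]
ValueError: time passes only in moves, steps and waits
```

```bash
python3 - <<'E'
import cv2
a=cv2.imread('pics/top0.png')[165:320,140:400]; cv2.imwrite('pics/topc.png',cv2.resize(a,None,fx=3,fy=3,interpolation=cv2.INTER_CUBIC))
E
```

```text
(no output)
```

View pics/topc.png

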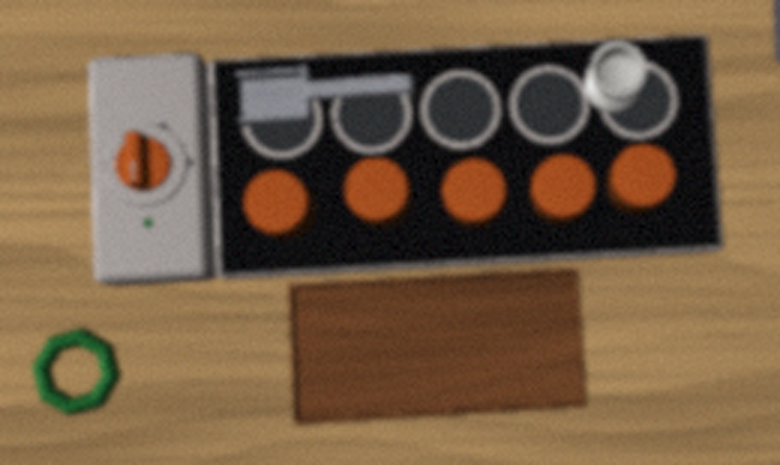

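The crop shows the plate, five lids, marks 2–4 clear of objects (mark 3 fully visible at crop (460,108)), the cup leaning over mark 5 and the knob bar running roughly along x.

```bash
cat > m.py <<'E'
from h import *
CP={}
def rays(n,uv,z):
    if n not in CP: CP[n]=eyes.camera_params(n)
    K,R,t=[np.array(CP[n][k]) for k in('camera_matrix','R','t')]
    uv=np.asarray(uv,float).reshape(-1,2); c=-R.T@t
    d=np.c_[uv,np.ones(len(uv))]@np.linalg.inv(K).T@R
    return (c+d*((z-c[2])/d[:,2])[:,None])[:,:2]*1000
def blobs(mask,amin):
    n,l,s,c=cv2.connectedComponentsWithStats(mask.astype(np.uint8)); return [(l==i,s[i]) for i in range(1,n) if s[i,4]>amin]
def rect(q): r=cv2.minAreaRect(q.astype(np.float32)); return np.round(np.r_[r[0],r[1],r[2]],1)
def cir(q): c,r=cv2.minEnclosingCircle(q.astype(np.float32)); return np.round([*c,2*r],1)
def px(m): v,u=np.nonzero(m); return np.c_[u,v]
def jars(im,n='top',z=.085):
    hsv=cv2.cvtColor(im,cv2.COLOR_RGB2HSV);h,s,v=cv2.split(hsv); out=[]
    org=(h<14)&(s>190)&(v>150)
    for b,st in blobs(org,150):
        q=rays(n,px(b),z); c=q.mean(0)
        if 300<c[0]<760 and abs(c[1])<250: out.append(np.r_[c,cir(q)])
    return sorted(out,key=lambda a:-a[1])
E
python3 - <<'E'
from m import *
im,d=grab('top'); h,s,v=cv2.split(cv2.cvtColor(im,cv2.COLOR_RGB2HSV))
for a in jars(im): print('jar',np.round(a,1))
R=np.zeros((480,640),bool); R[170:265,160:390]=1
blk=(v<75)&R; b,_=max(blobs(blk,300),key=lambda t:t[1][4]); q=rays('top',px(b),.025); print('plate',rect(q)); hull=cv2.convexHull(px(b)).reshape(-1,2)
print('corners',cv2.boxPoints(cv2.minAreaRect(q.astype(np.float32))).round(1).tolist())
inside=np.zeros((480,640),np.uint8); cv2.fillConvexPoly(inside,hull,1)
for b,st in blobs((v>120)&(s<80)&(inside>0),25): q=rays('top',px(b),.025); print('light',st,q.mean(0).round(1),cir(q),rect(q))
for b,st in blobs((v>120)&(s<60)&R,1500): q=rays('top',px(b),.05); print('box',st,rect(q),cv2.boxPoints(cv2.minAreaRect(q.astype(np.float32))).round(1).tolist())
T=np.zeros((480,640),bool); T[245:320,220:350]=1
for b,st in blobs(T&(v<135)&(s>120)&(h<16),800): q=rays('top',px(b),.018); print('tray',st,rect(q))
for b,st in blobs((h<14)&(s>150)&R,30): q=rays('top',px(b),.057); print('org',st,rect(q)) if st[0]<205 else 0
E
```

```text
jar [574.6 178.4 574.4 178.6  47.1]
jar [584.   93.8 584.2  93.7  47.3]
jar [581.8  11.  581.9  11.6  47.6]
jar [583.9 -64.9 584.1 -64.7  47.8]
jar [ 592.1 -133.2  592.8 -133.2   48.1]
plate [623.1  16.4 191.9 443.3   2.4]
corners [[518.0, 233.8000030517578], [536.5, -209.10000610351562], [728.2000122070312, -201.0], [709.7000122070312, 241.8000030517578]]
light [310 178  53  34 417] [ 684.3 -109.6] [674.1 -94.9 143.2] [665.3 -98.7  88.6 138.8  28.3]
light [281 189  25  25  80] [662.5  26.1] [663.7  22.3  68.3] [663.7  22.4  64.7  65.7  89.2]
light [221 190  55  15 407] [679.3 162.7] [676.3 143.  148.1] [678.7 143.1  34.2 146.6   3.7]
light [252 197  25  19  54] [644.5  93.3] [659.5 101.1  68.5] [646.5  96.   36.7  68.3  21.9]
light [222 199  25  18  48] [638.9 175.7] [656.3 181.4  67. ] [642.5 176.1  35.2  66.8  21. ]
box [ 169  183   39   76 2342] [612.5 297.3 195.2  93.7   2.6] [[512.7999877929688, 339.70001220703125], [517.0999755859375, 246.10000610351562], [712.0999755859375, 254.89999389648438], [707.7999877929688, 348.6000061035156]]
tray [ 236  254  100   53 4596] [451.9  45.9 128.8 260.9   2. ]
org [179 209  17  19 221] [613.5 296.8  43.9  41.5  65.7]
```

```bash
cat > mv.py <<'E'
import numpy as np
from plant import robot
from scipy.spatial.transform import Rotation as Rn
def go(x,y,z,yaw=None):
    s=robot.sense(); R=Rn.from_euler('xyz',s['eef_rot']); d=R.inv().apply(np.array([x,y,z])-1000*s['tcp_pos'])
    print('tcp',(1000*s['tcp_pos']).round(1),np.degrees(s['eef_rot']).round(2),'tool delta',d.round(1),'t',round(s['clock'],2),'w',round(1000*s['width'],1))
    if yaw is not None:
        T=Rn.from_euler('xyz',[np.pi,0,np.radians(yaw)]); print('turn',np.degrees((R.inv()*T).as_rotvec()).round(2))
E
python3 - <<'E'
from m import *
im=cv2.cvtColor(cv2.imread('pics/top0.png'),cv2.COLOR_BGR2RGB); h,s,v=cv2.split(cv2.cvtColor(im,cv2.COLOR_RGB2HSV))
C=np.zeros((480,640),bool); C[176:206,334:358]=1
for b,st in blobs(C&(v>175)&(s<60),10): q=px(b);print('cup',st,q.mean(0),rays('top',q.mean(0),.087))
print('rim by eye',rays('top',[346,186.8],.087))
print(im[186:202,265,0].tolist(),im[186:202,255,0].tolist(),im[193,265:285,0].tolist())
print('handle',rays('top',[[243,194.3],[277,192.8]],.06), 'trough',rays('top',[[219.5,197],[243,196]],.05))
sc=cv2.cvtColor(cv2.imread('pics/scene0.png'),cv2.COLOR_BGR2RGB)
for z in(.06,):print('scene handle',rays('scene',[[361,305],[410,310]],z))
print('scene cup rim',rays('scene',[268,278],.087))
print('scene knob',rays('scene',[486,281],.08), 'marks',rays('scene',[[340,302],[300,297.5]],.025))
go=__import__('mv').go; go(690,110,180,92.4)
E
```

```text
cup [345 185   9   9  64] [349.109375 188.78125 ] [[ 680.74735724 -123.58949027]]
cup [335 189   6  11  36] [337.25       194.36111111] [[666.59466591 -92.7239829 ]]
rim by eye [[ 686.03491934 -115.71854451]]
[15, 8, 16, 45, 94, 122, 135, 142, 135, 115, 79, 54, 45, 49, 47, 44] [6, 14, 7, 21, 55, 103, 129, 136, 138, 130, 100, 68, 51, 46, 40, 41] [142, 140, 139, 139, 139, 140, 137, 138, 137, 134, 127, 105, 63, 27, 14, 16, 33, 75, 110, 123]
handle [[676.05230463 151.67553262]
 [678.83307895  63.04206888]] trough [[671.90242525 214.61459819]
 [673.72680704 153.0901783 ]]
scene handle [[694.80833971  64.89851912]
 [688.5181308  155.49678684]]
scene cup rim [[ 687.2002334  -114.76116259]]
scene knob [[605.72947736 292.92178603]] marks [[667.03563883  22.39657274]
 [671.49088056 -57.23335011]]
tcp [254.6 570.6 209.2] [-1.7996e+02 -1.0000e-02  1.5595e+02] tool delta [-585.3 -243.1   29.3] t 0.2 w 91.4
turn [-4.000e-02  2.000e-02  6.355e+01]
```

```bash
python3 - <<'E'
import cv2
a=cv2.imread('pics/scene0.png')[230:360,215:525]; cv2.imwrite('pics/scc.png',cv2.resize(a,(775,325),interpolation=cv2.INTER_CUBIC))
E
```

```text
(no output)
```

View pics/scc.png

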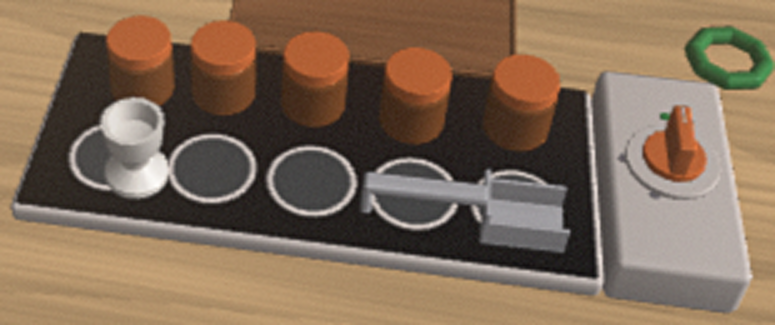

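The scene crop confirms the layout: the scoop lies level with its trough toward the knob, the cup stands on mark 5, and all five jars are upright.

Request:
{"name": "jog_arm", "arguments": {
  "commands": [
    {"rz":10.6,"gripper":110},
    {"rz":10.6},
    {"rz":10.6},
    {"rz":10.6},
    {"rz":10.6},
    {"rz":10.6},
    {},
    {}
  ],
  "grip_force": 20
}}

```text
schema error: expected keys gripper, dx, dy, dz, rx, ry, rz
```

```bash
python3 -c "
from mv import go; go(677,128,150,93)"
```

```text
tcp [254.6 570.6 209.2] [-1.7996e+02 -1.0000e-02  1.5595e+02] tool delta [-566.1 -231.9   59.3] t 0.2 w 91.4
turn [-4.000e-02  2.000e-02  6.295e+01]
```

Request:
{"name": "jog_arm", "arguments": {
  "commands": [
    {"gripper":110,"dx":0,"dy":0,"dz":0,"rx":0,"ry":0,"rz":10.6},
    {"gripper":110,"dx":0,"dy":0,"dz":0,"rx":0,"ry":0,"rz":10.6},
    {"gripper":110,"dx":0,"dy":0,"dz":0,"rx":0,"ry":0,"rz":10.6},
    {"gripper":110,"dx":0,"dy":0,"dz":0,"rx":0,"ry":0,"rz":10.6},
    {"gripper":110,"dx":0,"dy":0,"dz":0,"rx":0,"ry":0,"rz":10.6},
    {"gripper":110,"dx":0,"dy":0,"dz":0,"rx":0,"ry":0,"rz":10.4},
    {"gripper":110,"dx":0,"dy":0,"dz":0,"rx":0,"ry":0,"rz":0}
  ],
  "grip_force": 20
}}

```text
clock: 1.08
tcp_pos: [0.2547, 0.5707, 0.2093]
eef_rot: [-3.141, 0.0, 1.616]
contact_force: [-1.1, -0.5, -0.6]
width: 0.0515
gripper_force: 0.0
```

```bash
python3 -c "
from mv import go; go(677,128,150,92.4)"
```

```text
tcp [254.7 570.7 209.3] [-1.7999e+02  2.0000e-02  9.2600e+01] tool delta [-461.3  401.8   59.4] t 1.07 w 51.5
turn [-0.01  0.02  0.2 ]
```

Request:
{"name": "jog_arm", "arguments": {
  "commands": [
    {"gripper":110,"dx":-38,"dy":33,"dz":0,"rx":0,"ry":0,"rz":0},
    {"gripper":110,"dx":-38,"dy":33,"dz":0,"rx":0,"ry":0,"rz":0},
    {"gripper":110,"dx":-38,"dy":33,"dz":0,"rx":0,"ry":0,"rz":0},
    {"gripper":110,"dx":-38,"dy":33,"dz":0,"rx":0,"ry":0,"rz":0},
    {"gripper":110,"dx":-38,"dy":33,"dz":0,"rx":0,"ry":0,"rz":0},
    {"gripper":110,"dx":-38,"dy":33,"dz":0,"rx":0,"ry":0,"rz":0},
    {"gripper":110,"dx":-38,"dy":33,"dz":0,"rx":0,"ry":0,"rz":0},
    {"gripper":110,"dx":-38,"dy":33,"dz":0,"rx":0,"ry":0,"rz":0},
    {"gripper":110,"dx":-38,"dy":33,"dz":0,"rx":0,"ry":0,"rz":0},
    {"gripper":110,"dx":-38,"dy":33,"dz":0,"rx":0,"ry":0,"rz":0},
    {"gripper":110,"dx":-38,"dy":33,"dz":10,"rx":0,"ry":0,"rz":0},
    {"gripper":110,"dx":-38,"dy":33,"dz":40,"rx":0,"ry":0,"rz":0},
    {"gripper":110,"dx":0,"dy":0,"dz":0,"rx":0,"ry":0,"rz":0},
    {"gripper":110,"dx":0,"dy":0,"dz":0,"rx":0,"ry":0,"rz":0}
  ]
}}

```text
clock: 2.82
tcp_pos: [0.6694, 0.1341, 0.1607]
eef_rot: [-3.141, -0.0, 1.618]
contact_force: [-0.4, 0.6, 0.8]
width: 0.0519
gripper_force: 0.0
```

```bash
python3 -c "
from mv import go; go(677,128,52,92.4)
from h import *
im,d=grab('top'); cv2.imwrite('pics/a1.png',cv2.cvtColor(cv2.resize(im[140:320,140:400],(780,540)),cv2.COLOR_RGB2BGR))"
```

```text
tcp [669.4 134.1 160.7] [-1.7997e+02 -1.0000e-02  9.2710e+01] tool delta [ -6.4   7.3 108.7] t 2.83 w 51.9
turn [-0.03 -0.01  0.31]
```

View pics/a1.png

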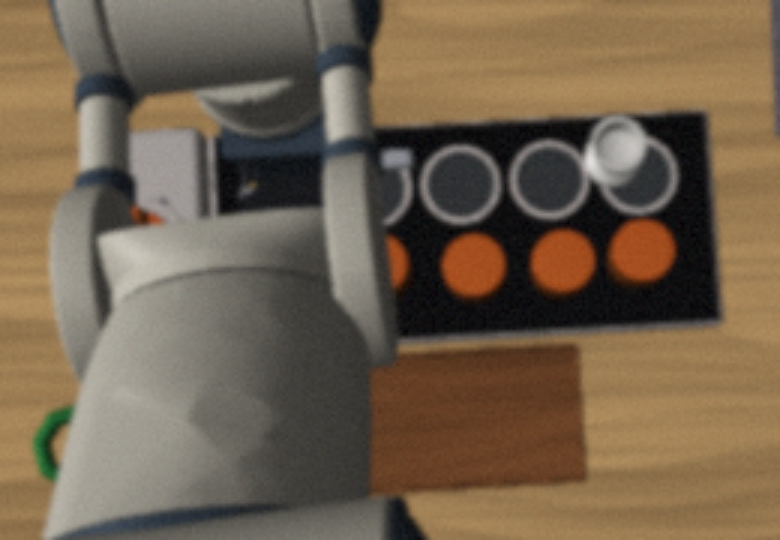

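The top view is blocked by the arm, but the rest of the scene is unchanged. I'll descend onto the handle.

Request:
{"name": "jog_arm", "arguments": {
  "commands": [
    {"gripper":110,"dx":-6,"dy":7,"dz":30,"rx":0,"ry":0,"rz":0},
    {"gripper":110,"dx":0,"dy":0,"dz":30,"rx":0,"ry":0,"rz":0},
    {"gripper":110,"dx":0,"dy":0,"dz":30,"rx":0,"ry":0,"rz":0},
    {"gripper":110,"dx":0,"dy":0,"dz":18,"rx":0,"ry":0,"rz":0},
    {"gripper":110,"dx":0,"dy":0,"dz":0,"rx":0,"ry":0,"rz":0},
    {"gripper":255,"dx":0,"dy":0,"dz":0,"rx":0,"ry":0,"rz":0},
    {"gripper":255,"dx":0,"dy":0,"dz":0,"rx":0,"ry":0,"rz":0},
    {"gripper":255,"dx":0,"dy":0,"dz":0,"rx":0,"ry":0,"rz":0},
    {"gripper":255,"dx":0,"dy":0,"dz":0,"rx":0,"ry":0,"rz":0},
    {"gripper":255,"dx":0,"dy":0,"dz":0,"rx":0,"ry":0,"rz":0}
  ]
}}

```text
clock: 4.12
tcp_pos: [0.6771, 0.1281, 0.053]
eef_rot: [3.141, -0.0, 1.615]
contact_force: [-0.6, 0.0, 4.7]
width: 0.0156
gripper_force: 20.0
```

```bash
python3 -c "
from mv import go; go(677,128,52,92.4)
from h import *
im,d=grab('scene'); cv2.imwrite('pics/a2.png',cv2.cvtColor(cv2.resize(im[210:370,215:525],(775,400)),cv2.COLOR_RGB2BGR))"
```

```text
tcp [677.1 128.1  53. ] [179.97  -0.    92.54] tool delta [-0.1 -0.1  1. ] t 4.12 w 15.6
turn [ 0.03 -0.    0.14]
```

View pics/a2.png

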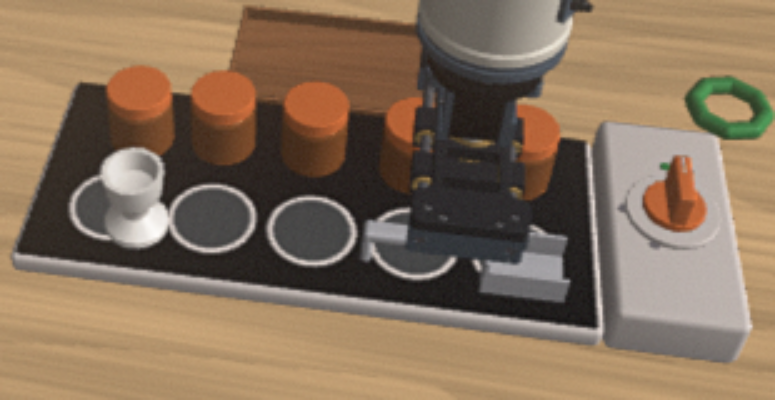

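The scoop is gripped at a width of 15.6 mm. I'll lift it and carry it over the tray.

Request:
{"name": "jog_arm", "arguments": {
  "commands": [
    {"gripper":255,"dx":0,"dy":0,"dz":-20,"rx":0,"ry":0,"rz":0},
    {"gripper":255,"dx":0,"dy":0,"dz":-40,"rx":0,"ry":0,"rz":0},
    {"gripper":255,"dx":0,"dy":0,"dz":-35,"rx":0,"ry":0,"rz":0},
    {"gripper":255,"dx":0,"dy":0,"dz":0,"rx":0,"ry":0,"rz":0},
    {"gripper":255,"dx":-6,"dy":-28,"dz":0,"rx":0,"ry":0,"rz":0},
    {"gripper":255,"dx":-8,"dy":-40,"dz":0,"rx":0,"ry":0,"rz":0},
    {"gripper":255,"dx":-8,"dy":-40,"dz":0,"rx":0,"ry":0,"rz":0},
    {"gripper":255,"dx":-8,"dy":-40,"dz":0,"rx":0,"ry":0,"rz":0},
    {"gripper":255,"dx":-8,"dy":-40,"dz":0,"rx":0,"ry":0,"rz":0},
    {"gripper":255,"dx":-8,"dy":-40,"dz":0,"rx":0,"ry":0,"rz":0},
    {"gripper":255,"dx":0,"dy":0,"dz":0,"rx":0,"ry":0,"rz":0},
    {"gripper":255,"dx":0,"dy":0,"dz":0,"rx":0,"ry":0,"rz":0}
  ]
}}

```text
clock: 5.68
tcp_pos: [0.4517, 0.0721, 0.1478]
eef_rot: [3.141, -0.0, 1.615]
contact_force: [1.2, -0.4, -1.4]
width: 0.0152
gripper_force: 20.0
```

```bash
python3 -c "
from mv import go; go(451,72,33,92.4)
from h import *
im,d=grab('scene'); cv2.imwrite('pics/a3.png',cv2.cvtColor(cv2.resize(im[180:340,215:525],(775,400)),cv2.COLOR_RGB2BGR))"
```

```text
tcp [451.7  72.1 147.8] [179.96  -0.    92.54] tool delta [ -0.   -0.8 114.8] t 5.67 w 15.2
turn [ 0.04 -0.    0.14]
```

View pics/a3.png

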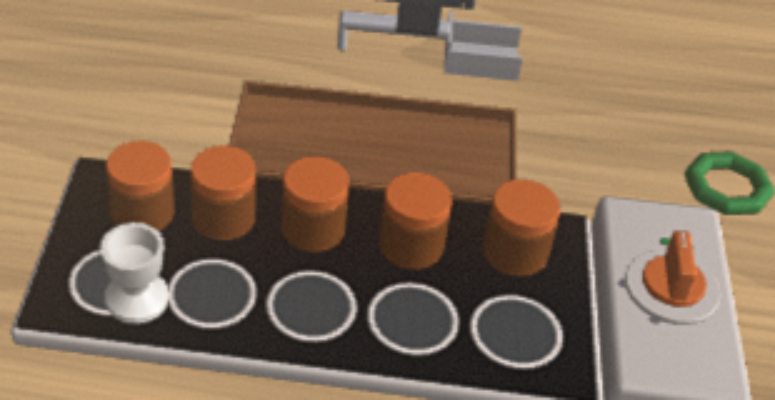

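The scoop hangs level above the tray, which is empty. I'll lower it.

Request:
{"name": "jog_arm", "arguments": {
  "commands": [
    {"gripper":255,"dx":0,"dy":0,"dz":30,"rx":0,"ry":0,"rz":0},
    {"gripper":255,"dx":0,"dy":0,"dz":30,"rx":0,"ry":0,"rz":0},
    {"gripper":255,"dx":0,"dy":0,"dz":30,"rx":0,"ry":0,"rz":0},
    {"gripper":255,"dx":0,"dy":0,"dz":14,"rx":0,"ry":0,"rz":0},
    {"gripper":255,"dx":0,"dy":0,"dz":6,"rx":0,"ry":0,"rz":0},
    {"gripper":255,"dx":0,"dy":0,"dz":4,"rx":0,"ry":0,"rz":0},
    {"gripper":255,"dx":0,"dy":0,"dz":0,"rx":0,"ry":0,"rz":0},
    {"gripper":255,"dx":0,"dy":0,"dz":0,"rx":0,"ry":0,"rz":0}
  ]
}}

```text
clock: 6.72
tcp_pos: [0.4515, 0.0721, 0.0341]
eef_rot: [3.141, 0.0, 1.615]
contact_force: [0.2, 0.7, -0.4]
width: 0.0154
gripper_force: 20.0
```

Request:
{"name": "jog_arm", "arguments": {
  "commands": [
    {"gripper":255,"dx":0,"dy":0,"dz":1,"rx":0,"ry":0,"rz":0},
    {"gripper":255,"dx":0,"dy":0,"dz":1,"rx":0,"ry":0,"rz":0},
    {"gripper":255,"dx":0,"dy":0,"dz":0,"rx":0,"ry":0,"rz":0},
    {"gripper":110,"dx":0,"dy":0,"dz":0,"rx":0,"ry":0,"rz":0},
    {"gripper":110,"dx":0,"dy":0,"dz":0,"rx":0,"ry":0,"rz":0},
    {"gripper":110,"dx":0,"dy":0,"dz":0,"rx":0,"ry":0,"rz":0},
    {"gripper":110,"dx":0,"dy":0,"dz":0,"rx":0,"ry":0,"rz":0},
    {"gripper":110,"dx":0,"dy":0,"dz":-30,"rx":0,"ry":0,"rz":0},
    {"gripper":110,"dx":0,"dy":0,"dz":-50,"rx":0,"ry":0,"rz":0},
    {"gripper":80,"dx":0,"dy":0,"dz":-50,"rx":0,"ry":0,"rz":0},
    {"gripper":80,"dx":0,"dy":0,"dz":0,"rx":0,"ry":0,"rz":0},
    {"gripper":80,"dx":0,"dy":0,"dz":0,"rx":0,"ry":0,"rz":0}
  ]
}}

```text
clock: 8.22
tcp_pos: [0.4509, 0.072, 0.1614]
eef_rot: [-3.142, 0.0, 1.615]
contact_force: [-0.4, 0.2, -0.9]
width: 0.0626
gripper_force: 0.0
```

```bash
python3 -c "
from mv import go; go(686,-115,150,92.4)
from h import *
from m import *
im,d=grab('scene')
print(rays('scene',[[0,0]],0))
h,s,v=cv2.split(cv2.cvtColor(im,cv2.COLOR_RGB2HSV))
# refine marks 1-4 from scene: fit ellipse of ring outer contour through inner dark ellipse
R=np.zeros((480,640),bool); R[270:350,225:460]=1
for b,st in blobs(R&(v>150)&(s<60),40):
    c,_=cv2.findContours(b.astype(np.uint8),cv2.RETR_EXTERNAL,cv2.CHAIN_APPROX_NONE); q=rays('scene',max(c,key=len),.025); print(st,cir(q),rect(q))
cv2.imwrite('pics/a4.png',cv2.cvtColor(cv2.resize(im[180:340,215:525],(775,400)),cv2.COLOR_RGB2BGR))"
```

```text
tcp [450.9  72.  161.4] [-180.      0.     92.55] tool delta [-197.3  226.6   11.4] t 8.22 w 62.6
turn [-0.    0.    0.15]
[[ -856.01293398 -1863.23502099]]
[243 270  74  41 859] [668.  -98.8 149.2] [670.5 -98.9 144.   97.3  71.3]
[225 270 231  78 759] [639.   24.7 473.1] [715.7  60.5 177.2 473.   25. ]
[322 289  36  27 160] [666.   21.1  69.7] [666.4  21.3  65.5  69.   11.5]
[363 293  35  29 163] [663.  100.5  69.6] [663.1 100.6  69.3  66.7   4. ]
[404 298  36  29 175] [659.6 180.7  70.1] [659.5 181.2  69.2  67.4   3.4]
```

View pics/a4.png

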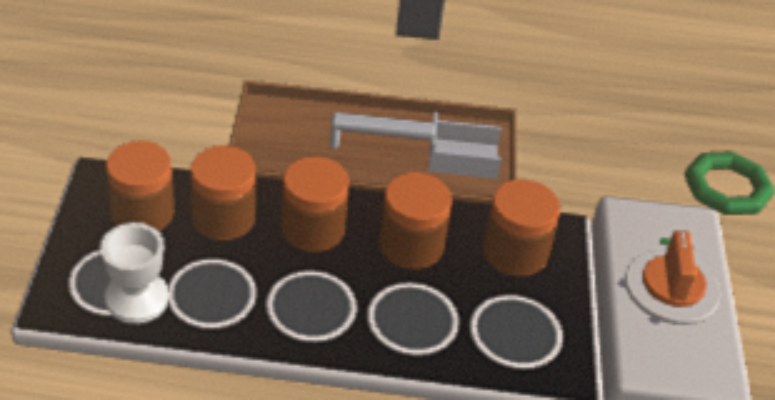

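The scoop lies level in the tray. Next is the egg cup.

Request:
{"name": "jog_arm", "arguments": {
  "commands": [
    {"gripper":80,"dx":-22,"dy":26,"dz":0,"rx":0,"ry":0,"rz":0},
    {"gripper":80,"dx":-35,"dy":40,"dz":0,"rx":0,"ry":0,"rz":0},
    {"gripper":80,"dx":-35,"dy":40,"dz":0,"rx":0,"ry":0,"rz":0},
    {"gripper":80,"dx":-35,"dy":40,"dz":0,"rx":0,"ry":0,"rz":0},
    {"gripper":80,"dx":-35,"dy":40,"dz":0,"rx":0,"ry":0,"rz":0},
    {"gripper":80,"dx":-35,"dy":41,"dz":20,"rx":0,"ry":0,"rz":0},
    {"gripper":80,"dx":0,"dy":0,"dz":0,"rx":0,"ry":0,"rz":0},
    {"gripper":80,"dx":0,"dy":0,"dz":0,"rx":0,"ry":0,"rz":0}
  ],
  "grip_force": 12
}}

```text
clock: 9.28
tcp_pos: [0.6857, -0.1143, 0.1398]
eef_rot: [-3.139, -0.001, 1.615]
contact_force: [0.8, 1.0, -0.1]
width: 0.0626
gripper_force: 0.0
```

```bash
python3 -c "
from mv import go; go(686.5,-115,70,92.4)"
```

```text
tcp [ 685.7 -114.3  139.8] [-1.7983e+02 -6.0000e-02  9.2530e+01] tool delta [-0.8  1.  69.8] t 9.28 w 62.6
turn [-0.17 -0.06  0.13]
```

Request:
{"name": "jog_arm", "arguments": {
  "commands": [
    {"gripper":80,"dx":-1,"dy":1,"dz":25,"rx":0,"ry":0,"rz":0},
    {"gripper":80,"dx":0,"dy":0,"dz":30,"rx":0,"ry":0,"rz":0},
    {"gripper":80,"dx":0,"dy":0,"dz":15,"rx":0,"ry":0,"rz":0},
    {"gripper":80,"dx":0,"dy":0,"dz":0,"rx":0,"ry":0,"rz":0},
    {"gripper":110,"dx":0,"dy":0,"dz":0,"rx":0,"ry":0,"rz":0},
    {"gripper":130,"dx":0,"dy":0,"dz":0,"rx":0,"ry":0,"rz":0},
    {"gripper":200,"dx":0,"dy":0,"dz":0,"rx":0,"ry":0,"rz":0},
    {"gripper":255,"dx":0,"dy":0,"dz":0,"rx":0,"ry":0,"rz":0},
    {"gripper":255,"dx":0,"dy":0,"dz":0,"rx":0,"ry":0,"rz":0},
    {"gripper":255,"dx":0,"dy":0,"dz":0,"rx":0,"ry":0,"rz":0}
  ]
}}

```text
clock: 10.52
tcp_pos: [0.6883, -0.1158, 0.0727]
eef_rot: [3.14, 0.0, 1.615]
contact_force: [-1.9, 0.6, 6.6]
width: 0.0452
gripper_force: 12.0
```

```bash
python3 -c "
from mv import go; go(455.5,-42,160,92.4)"
```

```text
tcp [ 688.3 -115.8   72.7] [1.7992e+02 3.0000e-02 9.2540e+01] tool delta [  84.  -229.1  -87.7] t 10.53 w 45.2
turn [0.08 0.03 0.14]
```

Request:
{"name": "jog_arm", "arguments": {
  "commands": [
    {"gripper":255,"dx":0,"dy":0,"dz":-20,"rx":0,"ry":0,"rz":0},
    {"gripper":255,"dx":0,"dy":0,"dz":-40,"rx":0,"ry":0,"rz":0},
    {"gripper":255,"dx":0,"dy":0,"dz":-30,"rx":0,"ry":0,"rz":0},
    {"gripper":255,"dx":0,"dy":0,"dz":0,"rx":0,"ry":0,"rz":0},
    {"gripper":255,"dx":9,"dy":-29,"dz":0,"rx":0,"ry":0,"rz":0},
    {"gripper":255,"dx":15,"dy":-40,"dz":0,"rx":0,"ry":0,"rz":0},
    {"gripper":255,"dx":15,"dy":-40,"dz":0,"rx":0,"ry":0,"rz":0},
    {"gripper":255,"dx":15,"dy":-40,"dz":0,"rx":0,"ry":0,"rz":0},
    {"gripper":255,"dx":15,"dy":-40,"dz":0,"rx":0,"ry":0,"rz":0},
    {"gripper":255,"dx":15,"dy":-40,"dz":0,"rx":0,"ry":0,"rz":0},
    {"gripper":255,"dx":0,"dy":0,"dz":0,"rx":0,"ry":0,"rz":0},
    {"gripper":255,"dx":0,"dy":0,"dz":0,"rx":0,"ry":0,"rz":0}
  ]
}}

```text
clock: 12.02
tcp_pos: [0.4559, -0.0421, 0.1619]
eef_rot: [3.141, 0.0, 1.615]
contact_force: [0.3, 0.6, -0.6]
width: 0.0454
gripper_force: 12.0
```

```bash
python3 -c "
from mv import go; go(455.5,-42,52,92.4)"
```

```text
tcp [455.9 -42.1 161.9] [1.7995e+02 1.0000e-02 9.2550e+01] tool delta [ 1.000e-01 -5.000e-01  1.099e+02] t 12.03 w 45.4
turn [0.05 0.01 0.15]
```

Request:
{"name": "jog_arm", "arguments": {
  "commands": [
    {"gripper":255,"dx":0,"dy":0,"dz":30,"rx":0,"ry":0,"rz":0},
    {"gripper":255,"dx":0,"dy":0,"dz":40,"rx":0,"ry":0,"rz":0},
    {"gripper":255,"dx":0,"dy":0,"dz":22,"rx":0,"ry":0,"rz":0},
    {"gripper":255,"dx":0,"dy":0,"dz":10,"rx":0,"ry":0,"rz":0},
    {"gripper":255,"dx":0,"dy":0,"dz":4,"rx":0,"ry":0,"rz":0},
    {"gripper":255,"dx":0,"dy":0,"dz":2,"rx":0,"ry":0,"rz":0},
    {"gripper":255,"dx":0,"dy":0,"dz":1,"rx":0,"ry":0,"rz":0},
    {"gripper":255,"dx":0,"dy":0,"dz":0,"rx":0,"ry":0,"rz":0},
    {"gripper":255,"dx":0,"dy":0,"dz":0,"rx":0,"ry":0,"rz":0}
  ]
}}

```text
clock: 13.15
tcp_pos: [0.4554, -0.0419, 0.0529]
eef_rot: [3.141, 0.0, 1.615]
contact_force: [0.4, -0.8, -1.4]
width: 0.0453
gripper_force: 12.0
```

Request:
{"name": "jog_arm", "arguments": {
  "commands": [
    {"gripper":255,"dx":0,"dy":0,"dz":1,"rx":0,"ry":0,"rz":0},
    {"gripper":255,"dx":0,"dy":0,"dz":0,"rx":0,"ry":0,"rz":0},
    {"gripper":120,"dx":0,"dy":0,"dz":0,"rx":0,"ry":0,"rz":0},
    {"gripper":100,"dx":0,"dy":0,"dz":0,"rx":0,"ry":0,"rz":0},
    {"gripper":80,"dx":0,"dy":0,"dz":0,"rx":0,"ry":0,"rz":0},
    {"gripper":80,"dx":0,"dy":0,"dz":0,"rx":0,"ry":0,"rz":0},
    {"gripper":80,"dx":0,"dy":0,"dz":0,"rx":0,"ry":0,"rz":0},
    {"gripper":80,"dx":0,"dy":0,"dz":-30,"rx":0,"ry":0,"rz":0},
    {"gripper":80,"dx":0,"dy":0,"dz":-50,"rx":0,"ry":0,"rz":0},
    {"gripper":80,"dx":0,"dy":0,"dz":-30,"rx":0,"ry":0,"rz":0},
    {"gripper":80,"dx":0,"dy":0,"dz":0,"rx":0,"ry":0,"rz":0},
    {"gripper":60,"dx":0,"dy":0,"dz":0,"rx":0,"ry":0,"rz":0}
  ]
}}

```text
clock: 14.65
tcp_pos: [0.4548, -0.0418, 0.1611]
eef_rot: [-3.141, -0.0, 1.615]
contact_force: [0.1, -0.1, 0.2]
width: 0.0689
gripper_force: 0.0
```

```bash
cat > j.py <<'E'
from m import *
import sys
# jars from scene view: lid top = bright orange; compare with top if given
for n in sys.argv[1:]:
    im,d=grab(n); h,s,v=cv2.split(cv2.cvtColor(im,cv2.COLOR_RGB2HSV))
    thr=150 if n=='top' else 165
    for b,st in blobs((h<14)&(s>170)&(v>thr),40):
        q=rays(n,px(b),.085); c=q.mean(0)
        if 520<c[0]<730 and -200<c[1]<240: print(n,st[:4],'mean',c.round(1),'circ',cir(q),'rect',rect(q))
    cv2.imwrite('pics/last_%s.png'%n,cv2.cvtColor(cv2.resize(im[180:340,215:525],(775,400)) if n=='scene' else cv2.resize(im[140:320,140:400],(780,540)),cv2.COLOR_RGB2BGR))
E
python3 j.py scene; python3 -c "
from mv import go; go(455.5,-42,52,92.4)"
```

```text
scene [258 237  26  20] mean [ 599.9 -132.4] circ [ 602.2 -132.8   58.8] rect [ 599.9 -131.    58.    46.9   49.4]
scene [292 239  25  20] mean [591.  -64.1] circ [593.  -64.2  57.8] rect [593.4 -65.5  54.7  48.7  11.6]
scene [329 243  25  21] mean [588.6  11.2] circ [590.7  11.6  59.1] rect [587.5  12.   55.1  49.   69.2]
scene [370 249  25  22] mean [590.5  93.2] circ [592.3  94.4  58.9] rect [589.1  93.8  53.5  49.2  68.5]
scene [413 252  26  22] mean [581.3 177.7] circ [583.8 176.1  58. ] rect [580.6 178.6  52.8  47.8  62.7]
tcp [454.7 -41.8 160.7] [-1.7992e+02 -2.0000e-02  9.2550e+01] tool delta [ -0.3   1.  108.7] t 14.7 w 69.6
turn [-0.08 -0.02  0.15]
```

View pics/last_scene.png

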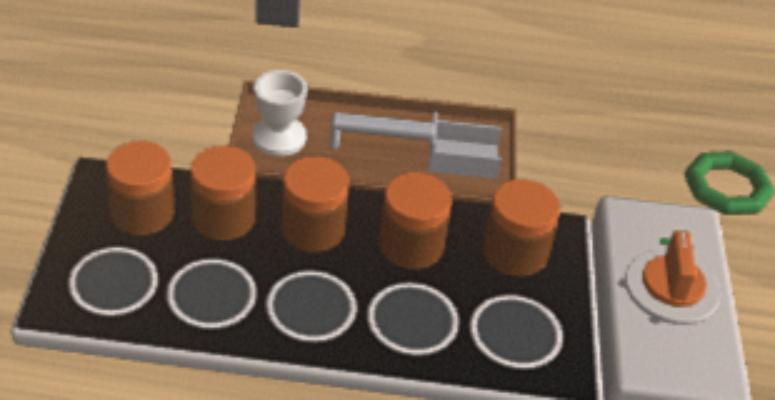

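Both the cup and the scoop now stand in the tray, and all marks are clear. Next are the jars, starting with the one by the knob, which goes to mark 1.

Request:
{"name": "jog_arm", "arguments": {
  "commands": [
    {"gripper":60,"dx":26,"dy":16,"dz":0,"rx":0,"ry":0,"rz":0},
    {"gripper":60,"dx":47,"dy":29,"dz":0,"rx":0,"ry":0,"rz":0},
    {"gripper":60,"dx":47,"dy":29,"dz":0,"rx":0,"ry":0,"rz":0},
    {"gripper":60,"dx":47,"dy":29,"dz":0,"rx":0,"ry":0,"rz":0},
    {"gripper":60,"dx":47,"dy":28,"dz":0,"rx":0,"ry":0,"rz":0},
    {"gripper":60,"dx":0,"dy":0,"dz":0,"rx":0,"ry":0,"rz":0},
    {"gripper":60,"dx":0,"dy":0,"dz":0,"rx":0,"ry":0,"rz":0}
  ],
  "grip_force": 15
}}

```text
clock: 15.58
tcp_pos: [0.5757, 0.1774, 0.1602]
eef_rot: [-3.139, 0.001, 1.616]
contact_force: [-0.8, -0.4, -0.2]
width: 0.07
gripper_force: 0.0
```

```bash
python3 -c "
from mv import go; go(576,178,54,92.5)"
```

```text
tcp [575.7 177.4 160.2] [-1.7986e+02  3.0000e-02  9.2580e+01] tool delta [  0.6   0.6 106.2] t 15.57 w 70.0
turn [-0.14  0.04  0.08]
```

Now descend and grip.

Request:
{"name": "jog_arm", "arguments": {
  "commands": [
    {"gripper":60,"dx":1,"dy":0,"dz":25,"rx":0,"ry":0,"rz":0},
    {"gripper":60,"dx":0,"dy":0,"dz":40,"rx":0,"ry":0,"rz":0},
    {"gripper":60,"dx":0,"dy":0,"dz":25,"rx":0,"ry":0,"rz":0},
    {"gripper":60,"dx":0,"dy":0,"dz":16,"rx":0,"ry":0,"rz":0},
    {"gripper":60,"dx":0,"dy":0,"dz":0,"rx":0,"ry":0,"rz":0},
    {"gripper":60,"dx":0,"dy":0,"dz":0,"rx":0,"ry":0,"rz":0},
    {"gripper":95,"dx":0,"dy":0,"dz":0,"rx":0,"ry":0,"rz":0},
    {"gripper":120,"dx":0,"dy":0,"dz":0,"rx":0,"ry":0,"rz":0},
    {"gripper":255,"dx":0,"dy":0,"dz":0,"rx":0,"ry":0,"rz":0},
    {"gripper":255,"dx":0,"dy":0,"dz":0,"rx":0,"ry":0,"rz":0},
    {"gripper":255,"dx":0,"dy":0,"dz":0,"rx":0,"ry":0,"rz":0}
  ]
}}

```text
clock: 16.95
tcp_pos: [0.5769, 0.1788, 0.0563]
eef_rot: [3.141, -0.0, 1.615]
contact_force: [-1.9, 0.0, 6.8]
width: 0.0534
gripper_force: 15.0
```

```bash
python3 -c "
from mv import go; go(658,181,54,92.5)"
```

```text
tcp [576.9 178.8  56.3] [ 1.7995e+02 -1.0000e-02  9.2550e+01] tool delta [-1.4 81.2  2.4] t 16.95 w 53.4
turn [ 0.05 -0.01  0.05]
```

Request:
{"name": "jog_arm", "arguments": {
  "commands": [
    {"gripper":255,"dx":0,"dy":0,"dz":-8,"rx":0,"ry":0,"rz":0},
    {"gripper":255,"dx":0,"dy":0,"dz":-8,"rx":0,"ry":0,"rz":0},
    {"gripper":255,"dx":0,"dy":12,"dz":0,"rx":0,"ry":0,"rz":0},
    {"gripper":255,"dx":0,"dy":25,"dz":0,"rx":0,"ry":0,"rz":0},
    {"gripper":255,"dx":-1,"dy":25,"dz":0,"rx":0,"ry":0,"rz":0},
    {"gripper":255,"dx":0,"dy":19,"dz":0,"rx":0,"ry":0,"rz":0},
    {"gripper":255,"dx":0,"dy":0,"dz":0,"rx":0,"ry":0,"rz":0},
    {"gripper":255,"dx":0,"dy":0,"dz":0,"rx":0,"ry":0,"rz":0}
  ]
}}

```text
clock: 17.95
tcp_pos: [0.6571, 0.1812, 0.0713]
eef_rot: [-3.141, 0.0, 1.615]
contact_force: [-0.1, 0.2, -2.2]
width: 0.0535
gripper_force: 15.0
```

```bash
python3 -c "
from mv import go; go(658,181,56,92.5)"; python3 j.py scene
```

```text
tcp [657.1 181.2  71.3] [-179.95    0.     92.55] tool delta [-0.3  0.9 15.3] t 17.95 w 53.5
turn [-0.05  0.    0.05]
scene [258 237  26  20] mean [ 599.9 -132.4] circ [ 602.7 -133.3   58.8] rect [ 598.6 -131.3   56.1   48.2   73. ]
scene [292 239  25  20] mean [591.1 -64.2] circ [593.2 -64.4  57.7] rect [593.4 -65.5  54.7  48.7  11.6]
scene [329 243  25  21] mean [588.7  11.2] circ [590.7  11.6  59.1] rect [587.6  11.9  55.1  48.6  69.2]
scene [370 249  26  22] mean [590.5  93.3] circ [592.3  94.4  58.9] rect [589.2  94.   53.9  49.2  68.5]
```

View pics/last_scene.png

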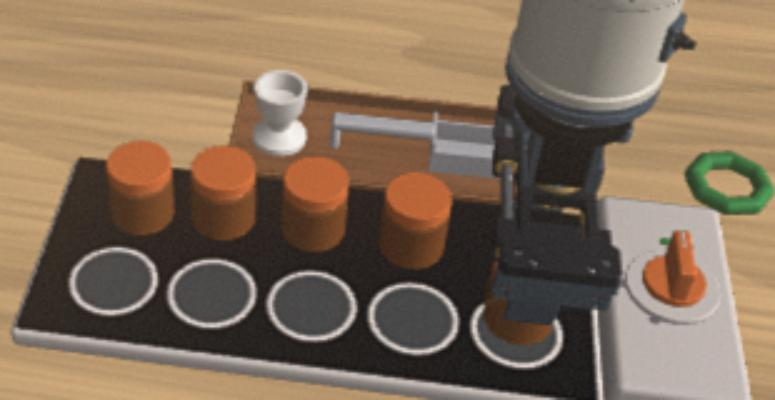

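The jar is over mark 1. I'll set it down, release, and hover over the next jar.

Request:
{"name": "jog_arm", "arguments": {
  "commands": [
    {"gripper":255,"dx":0,"dy":1,"dz":8,"rx":0,"ry":0,"rz":0},
    {"gripper":255,"dx":0,"dy":0,"dz":5,"rx":0,"ry":0,"rz":0},
    {"gripper":255,"dx":0,"dy":0,"dz":2,"rx":0,"ry":0,"rz":0},
    {"gripper":255,"dx":0,"dy":0,"dz":0,"rx":0,"ry":0,"rz":0},
    {"gripper":255,"dx":0,"dy":0,"dz":0,"rx":0,"ry":0,"rz":0},
    {"gripper":95,"dx":0,"dy":0,"dz":0,"rx":0,"ry":0,"rz":0},
    {"gripper":75,"dx":0,"dy":0,"dz":0,"rx":0,"ry":0,"rz":0},
    {"gripper":60,"dx":0,"dy":0,"dz":0,"rx":0,"ry":0,"rz":0},
    {"gripper":60,"dx":0,"dy":0,"dz":0,"rx":0,"ry":0,"rz":0},
    {"gripper":60,"dx":0,"dy":0,"dz":-25,"rx":0,"ry":0,"rz":0},
    {"gripper":60,"dx":0,"dy":0,"dz":-35,"rx":0,"ry":0,"rz":0},
    {"gripper":60,"dx":0,"dy":0,"dz":-20,"rx":0,"ry":0,"rz":0},
    {"gripper":60,"dx":-28,"dy":-26,"dz":0,"rx":0,"ry":0,"rz":0},
    {"gripper":60,"dx":-28,"dy":-26,"dz":0,"rx":0,"ry":0,"rz":0},
    {"gripper":60,"dx":-28,"dy":-25,"dz":0,"rx":0,"ry":0,"rz":0},
    {"gripper":60,"dx":0,"dy":0,"dz":0,"rx":0,"ry":0,"rz":0},
    {"gripper":60,"dx":0,"dy":0,"dz":0,"rx":0,"ry":0,"rz":0}
  ]
}}

```text
clock: 20.12
tcp_pos: [0.5859, 0.0942, 0.1369]
eef_rot: [3.141, -0.0, 1.615]
contact_force: [-0.9, -0.1, -0.2]
width: 0.0699
gripper_force: 0.0
```

```bash
python3 -c "
from mv import go; go(585,93.5,55,92.5)"; python3 j.py scene
```

```text
tcp [585.9  94.2 136.9] [ 1.7995e+02 -1.0000e-02  9.2530e+01] tool delta [-0.7 -1.  81.9] t 20.12 w 69.9
turn [ 0.05 -0.01  0.03]
scene [258 237  26  20] mean [ 599.8 -132.8] circ [ 601.3 -131.7   59.1] rect [ 598.5 -131.9   54.5   48.7   70.1]
scene [292 239  25  21] mean [591.3 -63.8] circ [594.  -64.4  59.1] rect [590.6 -62.4  56.1  48.5  61.8]
scene [329 243  25  21] mean [588.7  11.3] circ [590.7  11.6  59.1] rect [587.5  12.   55.1  49.   69.2]
scene [370 250  26  21] mean [593.2  93.6] circ [594.   91.6  58.4] rect [594.8  92.   50.8  46.8  83.6]
scene [413 283  27  24] mean [663.8 180.6] circ [665.6 180.6  57.3] rect [662.3 180.6  51.6  49.9  69.4]
```

Request:
{"name": "jog_arm", "arguments": {
  "commands": [
    {"gripper":60,"dx":-1,"dy":-1,"dz":20,"rx":0,"ry":0,"rz":0},
    {"gripper":60,"dx":0,"dy":0,"dz":30,"rx":0,"ry":0,"rz":0},
    {"gripper":60,"dx":0,"dy":0,"dz":20,"rx":0,"ry":0,"rz":0},
    {"gripper":60,"dx":0,"dy":0,"dz":12,"rx":0,"ry":0,"rz":0},
    {"gripper":60,"dx":0,"dy":0,"dz":0,"rx":0,"ry":0,"rz":0},
    {"gripper":60,"dx":0,"dy":0,"dz":0,"rx":0,"ry":0,"rz":0},
    {"gripper":95,"dx":0,"dy":0,"dz":0,"rx":0,"ry":0,"rz":0},
    {"gripper":120,"dx":0,"dy":0,"dz":0,"rx":0,"ry":0,"rz":0},
    {"gripper":255,"dx":0,"dy":0,"dz":0,"rx":0,"ry":0,"rz":0},
    {"gripper":255,"dx":0,"dy":0,"dz":0,"rx":0,"ry":0,"rz":0},
    {"gripper":255,"dx":0,"dy":0,"dz":-8,"rx":0,"ry":0,"rz":0},
    {"gripper":255,"dx":0,"dy":0,"dz":-8,"rx":0,"ry":0,"rz":0},
    {"gripper":255,"dx":0,"dy":0,"dz":0,"rx":0,"ry":0,"rz":0}
  ]
}}

```text
clock: 21.8
tcp_pos: [0.5848, 0.093, 0.0715]
eef_rot: [3.14, -0.0, 1.615]
contact_force: [-0.1, 0.6, -1.7]
width: 0.0536
gripper_force: 15.0
```

```bash
python3 -c "
from mv import go; go(661.3,101,56,92.5)"
```

```text
tcp [584.8  93.   71.5] [179.92  -0.    92.55] tool delta [ 4.6 76.7 15.6] t 21.8 w 53.6
turn [ 0.08 -0.    0.05]
```

Request:
{"name": "jog_arm", "arguments": {
  "commands": [
    {"gripper":255,"dx":1,"dy":15,"dz":0,"rx":0,"ry":0,"rz":0},
    {"gripper":255,"dx":2,"dy":25,"dz":0,"rx":0,"ry":0,"rz":0},
    {"gripper":255,"dx":2,"dy":25,"dz":0,"rx":0,"ry":0,"rz":0},
    {"gripper":255,"dx":0,"dy":12,"dz":0,"rx":0,"ry":0,"rz":0},
    {"gripper":255,"dx":0,"dy":0,"dz":8,"rx":0,"ry":0,"rz":0},
    {"gripper":255,"dx":0,"dy":0,"dz":5,"rx":0,"ry":0,"rz":0},
    {"gripper":255,"dx":0,"dy":0,"dz":2,"rx":0,"ry":0,"rz":0},
    {"gripper":255,"dx":0,"dy":0,"dz":0,"rx":0,"ry":0,"rz":0},
    {"gripper":255,"dx":0,"dy":0,"dz":0,"rx":0,"ry":0,"rz":0},
    {"gripper":95,"dx":0,"dy":0,"dz":0,"rx":0,"ry":0,"rz":0},
    {"gripper":75,"dx":0,"dy":0,"dz":0,"rx":0,"ry":0,"rz":0},
    {"gripper":60,"dx":0,"dy":0,"dz":0,"rx":0,"ry":0,"rz":0},
    {"gripper":60,"dx":0,"dy":0,"dz":0,"rx":0,"ry":0,"rz":0},
    {"gripper":60,"dx":0,"dy":0,"dz":-25,"rx":0,"ry":0,"rz":0},
    {"gripper":60,"dx":0,"dy":0,"dz":-35,"rx":0,"ry":0,"rz":0},
    {"gripper":60,"dx":0,"dy":0,"dz":-20,"rx":0,"ry":0,"rz":0},
    {"gripper":60,"dx":-29,"dy":-27,"dz":0,"rx":0,"ry":0,"rz":0},
    {"gripper":60,"dx":-29,"dy":-27,"dz":0,"rx":0,"ry":0,"rz":0},
    {"gripper":60,"dx":-28,"dy":-28,"dz":0,"rx":0,"ry":0,"rz":0},
    {"gripper":60,"dx":0,"dy":0,"dz":0,"rx":0,"ry":0,"rz":0}
  ]
}}

```text
clock: 24.3
tcp_pos: [0.5814, 0.0103, 0.1358]
eef_rot: [-3.141, 0.0, 1.613]
contact_force: [-0.1, 0.5, -0.4]
width: 0.0696
gripper_force: 0.0
```

```bash
python3 -c "
from mv import go; go(583,11,55,92.5)"; python3 j.py scene
```

```text
tcp [581.4  10.3 135.8] [-1.7994e+02  1.0000e-02  9.2430e+01] tool delta [ 0.7  1.8 80.8] t 24.3 w 69.6
turn [-0.06  0.01 -0.07]
scene [258 237  26  20] mean [ 599.6 -132.5] circ [ 601.2 -132.1   58.4] rect [ 598.3 -131.4   55.8   48.8   73. ]
scene [292 239  25  21] mean [591.1 -64. ] circ [594.1 -64.4  59.4] rect [590.2 -63.   56.7  48.3  64.4]
scene [329 245  26  19] mean [590.5  11.7] circ [592.7   9.3  58. ] rect [593.4  10.4  48.8  50.3   3.4]
scene [370 277  27  24] mean [665.9 101.6] circ [667.5 102.6  58. ] rect [664.8 101.4  52.3  49.2  72.9]
scene [413 283  27  24] mean [663.7 180.6] circ [665.6 180.6  57.3] rect [662.3 180.5  51.5  49.9  69.4]
```

Request:
{"name": "jog_arm", "arguments": {
  "commands": [
    {"gripper":60,"dx":1,"dy":2,"dz":20,"rx":0,"ry":0,"rz":0},
    {"gripper":60,"dx":0,"dy":0,"dz":30,"rx":0,"ry":0,"rz":0},
    {"gripper":60,"dx":0,"dy":0,"dz":20,"rx":0,"ry":0,"rz":0},
    {"gripper":60,"dx":0,"dy":0,"dz":11,"rx":0,"ry":0,"rz":0},
    {"gripper":60,"dx":0,"dy":0,"dz":0,"rx":0,"ry":0,"rz":0},
    {"gripper":60,"dx":0,"dy":0,"dz":0,"rx":0,"ry":0,"rz":0},
    {"gripper":95,"dx":0,"dy":0,"dz":0,"rx":0,"ry":0,"rz":0},
    {"gripper":120,"dx":0,"dy":0,"dz":0,"rx":0,"ry":0,"rz":0},
    {"gripper":255,"dx":0,"dy":0,"dz":0,"rx":0,"ry":0,"rz":0},
    {"gripper":255,"dx":0,"dy":0,"dz":0,"rx":0,"ry":0,"rz":0},
    {"gripper":255,"dx":0,"dy":0,"dz":-8,"rx":0,"ry":0,"rz":0},
    {"gripper":255,"dx":0,"dy":0,"dz":-8,"rx":0,"ry":0,"rz":0},
    {"gripper":255,"dx":0,"dy":0,"dz":0,"rx":0,"ry":0,"rz":0}
  ]
}}

```text
clock: 25.98
tcp_pos: [0.5855, 0.0129, 0.0715]
eef_rot: [3.14, 0.0, 1.615]
contact_force: [-0.5, 1.3, -1.2]
width: 0.0534
gripper_force: 15.0
```

```bash
python3 -c "
from mv import go; go(664.9,21.7,56,92.5)"
```

```text
tcp [585.5  12.9  71.5] [1.7992e+02 1.0000e-02 9.2550e+01] tool delta [ 5.3 79.7 15.6] t 25.98 w 53.4
turn [0.08 0.01 0.05]
```

Request:
{"name": "jog_arm", "arguments": {
  "commands": [
    {"gripper":255,"dx":2,"dy":15,"dz":0,"rx":0,"ry":0,"rz":0},
    {"gripper":255,"dx":2,"dy":25,"dz":0,"rx":0,"ry":0,"rz":0},
    {"gripper":255,"dx":2,"dy":25,"dz":0,"rx":0,"ry":0,"rz":0},
    {"gripper":255,"dx":0,"dy":14,"dz":0,"rx":0,"ry":0,"rz":0},
    {"gripper":255,"dx":0,"dy":0,"dz":8,"rx":0,"ry":0,"rz":0},
    {"gripper":255,"dx":0,"dy":0,"dz":5,"rx":0,"ry":0,"rz":0},
    {"gripper":255,"dx":0,"dy":0,"dz":2,"rx":0,"ry":0,"rz":0},
    {"gripper":255,"dx":0,"dy":0,"dz":0,"rx":0,"ry":0,"rz":0},
    {"gripper":255,"dx":0,"dy":0,"dz":0,"rx":0,"ry":0,"rz":0},
    {"gripper":95,"dx":0,"dy":0,"dz":0,"rx":0,"ry":0,"rz":0},
    {"gripper":75,"dx":0,"dy":0,"dz":0,"rx":0,"ry":0,"rz":0},
    {"gripper":60,"dx":0,"dy":0,"dz":0,"rx":0,"ry":0,"rz":0},
    {"gripper":60,"dx":0,"dy":0,"dz":0,"rx":0,"ry":0,"rz":0},
    {"gripper":60,"dx":0,"dy":0,"dz":-25,"rx":0,"ry":0,"rz":0},
    {"gripper":60,"dx":0,"dy":0,"dz":-35,"rx":0,"ry":0,"rz":0},
    {"gripper":60,"dx":0,"dy":0,"dz":-20,"rx":0,"ry":0,"rz":0},
    {"gripper":60,"dx":-28,"dy":-27,"dz":0,"rx":0,"ry":0,"rz":0},
    {"gripper":60,"dx":-28,"dy":-28,"dz":0,"rx":0,"ry":0,"rz":0},
    {"gripper":60,"dx":-28,"dy":-28,"dz":0,"rx":0,"ry":0,"rz":0},
    {"gripper":60,"dx":0,"dy":0,"dz":0,"rx":0,"ry":0,"rz":0}
  ]
}}

```text
clock: 28.48
tcp_pos: [0.5828, -0.0668, 0.1358]
eef_rot: [-3.141, 0.0, 1.613]
contact_force: [-0.6, 0.7, 0.1]
width: 0.0697
gripper_force: 0.0
```

```bash
python3 -c "
from mv import go; go(585.5,-64.5,55,92.5)"; python3 j.py scene
```

```text
tcp [582.8 -66.8 135.8] [-1.7995e+02  1.0000e-02  9.2420e+01] tool delta [ 2.1  2.9 80.8] t 28.48 w 69.7
turn [-0.05  0.01 -0.08]
scene [258 237  26  20] mean [ 599.8 -132.4] circ [ 601.3 -131.7   59.1] rect [ 598.6 -131.3   56.1   48.2   73. ]
scene [292 240  25  19] mean [592.3 -63.8] circ [593.  -64.2  57.8] rect [594.9 -65.2  51.7  48.8  11.6]
scene [327 272  27  23] mean [668.8  20.7] circ [671.3  19.6  58.3] rect [667.2  20.6  53.3  49.9  75.7]
scene [370 277  27  24] mean [666.  101.6] circ [667.5 102.6  58. ] rect [664.8 101.4  52.3  49.2  72.9]
scene [413 283  27  24] mean [663.9 180.7] circ [665.6 180.6  57.3] rect [662.3 180.6  51.6  49.9  69.4]
```

Request:
{"name": "jog_arm", "arguments": {
  "commands": [
    {"gripper":60,"dx":1,"dy":1,"dz":20,"rx":0,"ry":0,"rz":0},
    {"gripper":60,"dx":0,"dy":0,"dz":30,"rx":0,"ry":0,"rz":0},
    {"gripper":60,"dx":0,"dy":0,"dz":20,"rx":0,"ry":0,"rz":0},
    {"gripper":60,"dx":0,"dy":0,"dz":11,"rx":0,"ry":0,"rz":0},
    {"gripper":60,"dx":0,"dy":0,"dz":0,"rx":0,"ry":0,"rz":0},
    {"gripper":60,"dx":0,"dy":0,"dz":0,"rx":0,"ry":0,"rz":0},
    {"gripper":95,"dx":0,"dy":0,"dz":0,"rx":0,"ry":0,"rz":0},
    {"gripper":120,"dx":0,"dy":0,"dz":0,"rx":0,"ry":0,"rz":0},
    {"gripper":255,"dx":0,"dy":0,"dz":0,"rx":0,"ry":0,"rz":0},
    {"gripper":255,"dx":0,"dy":0,"dz":0,"rx":0,"ry":0,"rz":0},
    {"gripper":255,"dx":0,"dy":0,"dz":-8,"rx":0,"ry":0,"rz":0},
    {"gripper":255,"dx":0,"dy":0,"dz":-8,"rx":0,"ry":0,"rz":0},
    {"gripper":255,"dx":0,"dy":0,"dz":0,"rx":0,"ry":0,"rz":0}
  ]
}}

```text
clock: 30.15
tcp_pos: [0.5858, -0.0643, 0.0715]
eef_rot: [3.14, 0.0, 1.615]
contact_force: [-0.3, -0.3, -1.4]
width: 0.0534
gripper_force: 15.0
```

```bash
python3 -c "
from mv import go; go(668.4,-58,56,92.5)"
```

```text
tcp [585.8 -64.3  71.5] [1.7992e+02 2.0000e-02 9.2540e+01] tool delta [ 2.6 82.7 15.6] t 30.15 w 53.4
turn [0.08 0.02 0.04]
```

Request:
{"name": "jog_arm", "arguments": {
  "commands": [
    {"gripper":255,"dx":1,"dy":15,"dz":0,"rx":0,"ry":0,"rz":0},
    {"gripper":255,"dx":1,"dy":26,"dz":0,"rx":0,"ry":0,"rz":0},
    {"gripper":255,"dx":1,"dy":26,"dz":0,"rx":0,"ry":0,"rz":0},
    {"gripper":255,"dx":0,"dy":16,"dz":0,"rx":0,"ry":0,"rz":0},
    {"gripper":255,"dx":0,"dy":0,"dz":8,"rx":0,"ry":0,"rz":0},
    {"gripper":255,"dx":0,"dy":0,"dz":5,"rx":0,"ry":0,"rz":0},
    {"gripper":255,"dx":0,"dy":0,"dz":2,"rx":0,"ry":0,"rz":0},
    {"gripper":255,"dx":0,"dy":0,"dz":0,"rx":0,"ry":0,"rz":0},
    {"gripper":255,"dx":0,"dy":0,"dz":0,"rx":0,"ry":0,"rz":0},
    {"gripper":95,"dx":0,"dy":0,"dz":0,"rx":0,"ry":0,"rz":0},
    {"gripper":75,"dx":0,"dy":0,"dz":0,"rx":0,"ry":0,"rz":0},
    {"gripper":60,"dx":0,"dy":0,"dz":0,"rx":0,"ry":0,"rz":0},
    {"gripper":60,"dx":0,"dy":0,"dz":0,"rx":0,"ry":0,"rz":0},
    {"gripper":60,"dx":0,"dy":0,"dz":-25,"rx":0,"ry":0,"rz":0},
    {"gripper":60,"dx":0,"dy":0,"dz":-35,"rx":0,"ry":0,"rz":0},
    {"gripper":60,"dx":0,"dy":0,"dz":-20,"rx":0,"ry":0,"rz":0},
    {"gripper":60,"dx":-24,"dy":-26,"dz":0,"rx":0,"ry":0,"rz":0},
    {"gripper":60,"dx":-24,"dy":-26,"dz":0,"rx":0,"ry":0,"rz":0},
    {"gripper":60,"dx":-23,"dy":-26,"dz":0,"rx":0,"ry":0,"rz":0},
    {"gripper":60,"dx":0,"dy":0,"dz":0,"rx":0,"ry":0,"rz":0}
  ]
}}

```text
clock: 32.65
tcp_pos: [0.592, -0.1332, 0.1358]
eef_rot: [-3.141, 0.0, 1.613]
contact_force: [-0.9, 0.1, -1.5]
width: 0.0697
gripper_force: 0.0
```

```bash
python3 -c "
from mv import go; go(593.5,-132.5,55,92.5)"; python3 j.py scene
```

```text
tcp [ 592.  -133.2  135.8] [-179.96    0.     92.43] tool delta [ 0.6  1.6 80.8] t 32.65 w 69.7
turn [-0.04  0.   -0.07]
scene [258 237  26  20] mean [ 601.2 -132. ] circ [ 602.2 -132.5   58.7] rect [ 603.5 -132.3   54.8   48.4   24.5]
scene [286 268  26  23] mean [673.8 -57.7] circ [675.8 -58.5  58.5] rect [675.9 -58.6  55.7  47.7  11.5]
scene [327 272  27  23] mean [668.8  20.7] circ [671.3  19.6  58.3] rect [667.2  20.6  53.3  49.9  75.7]
scene [370 277  27  24] mean [666.  101.6] circ [667.5 102.6  58. ] rect [664.8 101.4  52.3  49.2  72.9]
scene [413 283  27  24] mean [663.8 180.7] circ [665.6 180.6  57.3] rect [662.3 180.6  51.6  49.9  69.4]
```

Request:
{"name": "jog_arm", "arguments": {
  "commands": [
    {"gripper":60,"dx":0,"dy":0,"dz":20,"rx":0,"ry":0,"rz":0},
    {"gripper":60,"dx":0,"dy":0,"dz":30,"rx":0,"ry":0,"rz":0},
    {"gripper":60,"dx":0,"dy":0,"dz":20,"rx":0,"ry":0,"rz":0},
    {"gripper":60,"dx":0,"dy":0,"dz":11,"rx":0,"ry":0,"rz":0},
    {"gripper":60,"dx":0,"dy":0,"dz":0,"rx":0,"ry":0,"rz":0},
    {"gripper":60,"dx":0,"dy":0,"dz":0,"rx":0,"ry":0,"rz":0},
    {"gripper":95,"dx":0,"dy":0,"dz":0,"rx":0,"ry":0,"rz":0},
    {"gripper":120,"dx":0,"dy":0,"dz":0,"rx":0,"ry":0,"rz":0},
    {"gripper":255,"dx":0,"dy":0,"dz":0,"rx":0,"ry":0,"rz":0},
    {"gripper":255,"dx":0,"dy":0,"dz":0,"rx":0,"ry":0,"rz":0},
    {"gripper":255,"dx":0,"dy":0,"dz":-8,"rx":0,"ry":0,"rz":0},
    {"gripper":255,"dx":0,"dy":0,"dz":-8,"rx":0,"ry":0,"rz":0},
    {"gripper":255,"dx":0,"dy":0,"dz":0,"rx":0,"ry":0,"rz":0}
  ]
}}

```text
clock: 34.33
tcp_pos: [0.5938, -0.132, 0.0715]
eef_rot: [3.14, 0.0, 1.615]
contact_force: [0.1, -0.1, -1.0]
width: 0.0538
gripper_force: 15.0
```

```bash
python3 -c "
from mv import go; go(671.9,-138,56,92.5)"
```

```text
tcp [ 593.8 -132.    71.5] [1.7993e+02 3.0000e-02 9.2550e+01] tool delta [-9.5 77.7 15.6] t 34.33 w 53.8
turn [0.07 0.03 0.05]
```

Request:
{"name": "jog_arm", "arguments": {
  "commands": [
    {"gripper":255,"dx":-3,"dy":15,"dz":0,"rx":0,"ry":0,"rz":0},
    {"gripper":255,"dx":-3,"dy":25,"dz":0,"rx":0,"ry":0,"rz":0},
    {"gripper":255,"dx":-3,"dy":25,"dz":0,"rx":0,"ry":0,"rz":0},
    {"gripper":255,"dx":0,"dy":13,"dz":0,"rx":0,"ry":0,"rz":0},
    {"gripper":255,"dx":0,"dy":0,"dz":8,"rx":0,"ry":0,"rz":0},
    {"gripper":255,"dx":0,"dy":0,"dz":5,"rx":0,"ry":0,"rz":0},
    {"gripper":255,"dx":0,"dy":0,"dz":2,"rx":0,"ry":0,"rz":0},
    {"gripper":255,"dx":0,"dy":0,"dz":0,"rx":0,"ry":0,"rz":0},
    {"gripper":255,"dx":0,"dy":0,"dz":0,"rx":0,"ry":0,"rz":0},
    {"gripper":95,"dx":0,"dy":0,"dz":0,"rx":0,"ry":0,"rz":0},
    {"gripper":75,"dx":0,"dy":0,"dz":0,"rx":0,"ry":0,"rz":0},
    {"gripper":60,"dx":0,"dy":0,"dz":0,"rx":0,"ry":0,"rz":0},
    {"gripper":60,"dx":0,"dy":0,"dz":0,"rx":0,"ry":0,"rz":0},
    {"gripper":60,"dx":0,"dy":0,"dz":-25,"rx":0,"ry":0,"rz":0},
    {"gripper":60,"dx":0,"dy":0,"dz":-45,"rx":0,"ry":0,"rz":0},
    {"gripper":60,"dx":0,"dy":0,"dz":-45,"rx":0,"ry":0,"rz":0},
    {"gripper":60,"dx":0,"dy":-20,"dz":-5,"rx":0,"ry":0,"rz":0},
    {"gripper":60,"dx":20,"dy":-40,"dz":0,"rx":0,"ry":0,"rz":0},
    {"gripper":60,"dx":40,"dy":-40,"dz":0,"rx":0,"ry":0,"rz":0},
    {"gripper":60,"dx":40,"dy":-40,"dz":0,"rx":0,"ry":0,"rz":0}
  ]
}}

```text
clock: 36.83
tcp_pos: [0.526, -0.0429, 0.1757]
eef_rot: [3.141, -0.0, 1.615]
contact_force: [1.3, 0.5, 1.1]
width: 0.0701
gripper_force: 0.0
```

Request:
{"name": "jog_arm", "arguments": {
  "commands": [
    {"gripper":60,"dx":45,"dy":-25,"dz":0,"rx":0,"ry":0,"rz":0},
    {"gripper":60,"dx":50,"dy":-15,"dz":0,"rx":0,"ry":0,"rz":0},
    {"gripper":60,"dx":55,"dy":0,"dz":0,"rx":0,"ry":0,"rz":0},
    {"gripper":60,"dx":55,"dy":0,"dz":0,"rx":0,"ry":0,"rz":0},
    {"gripper":60,"dx":55,"dy":0,"dz":0,"rx":0,"ry":0,"rz":0},
    {"gripper":60,"dx":55,"dy":0,"dz":0,"rx":0,"ry":0,"rz":0},
    {"gripper":60,"dx":55,"dy":0,"dz":0,"rx":0,"ry":0,"rz":0},
    {"gripper":60,"dx":0,"dy":0,"dz":0,"rx":0,"ry":0,"rz":0},
    {"gripper":60,"dx":0,"dy":0,"dz":0,"rx":0,"ry":0,"rz":0}
  ]
}}

```text
clock: 37.95
tcp_pos: [0.4708, 0.324, 0.1755]
eef_rot: [-3.141, 0.0, 1.616]
contact_force: [-1.1, 0.1, -0.3]
width: 0.0699
gripper_force: 0.0
```

```bash
python3 -c "
from mv import go; go(612,297,150,182.5)"; python3 j.py scene top
```

```text
tcp [470.8 324.  175.5] [-1.7999e+02  2.0000e-02  9.2590e+01] tool delta [-33.3 139.9  25.5] t 37.95 w 69.9
turn [-3.000e-02  1.000e-02 -8.991e+01]
scene [244 263  27  23] mean [ 677.1 -138. ] circ [ 679.  -138.    59.5] rect [ 676.1 -136.7   55.6   48.6   69.3]
scene [286 268  26  23] mean [673.7 -57.7] circ [675.8 -58.5  58.5] rect [675.9 -58.6  55.7  47.7  11.5]
scene [327 272  27  23] mean [668.7  20.7] circ [671.3  19.6  58.3] rect [667.2  20.6  53.3  49.9  75.7]
scene [370 277  27  24] mean [666.  101.6] circ [667.5 102.6  58. ] rect [664.8 101.4  52.3  49.2  72.9]
scene [413 283  27  24] mean [663.7 180.6] circ [665.6 180.6  57.3] rect [662.3 180.5  51.5  49.9  69.4]
top [346 184  19  18] mean [ 670.6 -138.5] circ [ 670.2 -138.1   50.1] rect [ 671.3 -138.7   46.6   44.5   89.2]
top [315 186  19  18] mean [666.8 -58.2] circ [666.9 -57.7  49.7] rect [667.2 -58.8  46.3  44.4  89.2]
top [252 189  19  19] mean [660. 102.] circ [660.2 102.6  48.8] rect [660.3 102.4  45.9  46.7  89.5]
top [284 188  19  19] mean [662.5  20.6] circ [662.2  20.4  49.5] rect [661.8  20.7  46.   46.8  89.1]
top [221 191  19  18] mean [657.5 181.1] circ [657.1 180.9  48.7] rect [657.5 181.2  45.8  44.   89.2]
```

View pics/last_top.png

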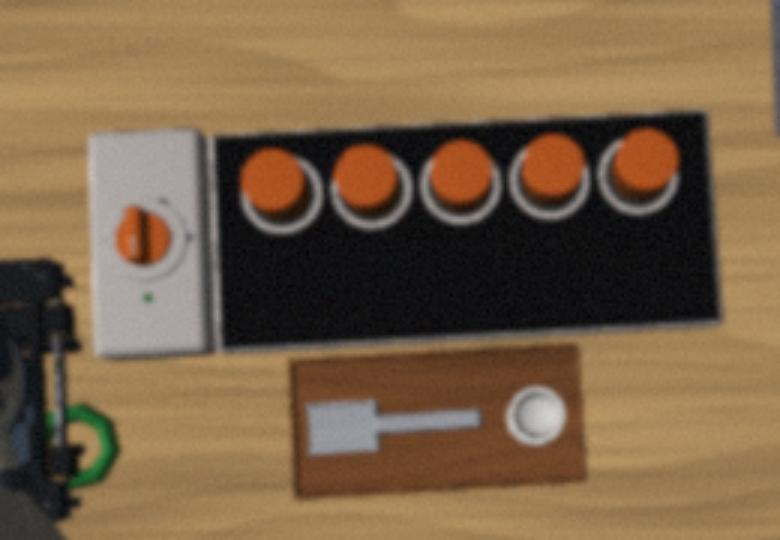

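All five jars sit on their marks, within about 2 mm. I'll measure the knob's bar top in both views.

```bash
python3 - <<'E'
from m import *
for n,(r0,r1,c0,c1) in (('top',(200,235,165,205)),('scene',(260,320,465,510))):
    im,d=grab(n); P=cloud(n,d)*1000; h,s,v=cv2.split(cv2.cvtColor(im,cv2.COLOR_RGB2HSV))
    M=np.zeros(h.shape,bool); M[r0:r1,c0:c1]=1; M&=(h<16)&(s>130)
    z=P[M][:,2]; print(n,M.sum(),np.percentile(z,[5,25,50,75,90,97]).round(1))
    print('all',rect(rays(n,px(M),.06)))
    for lo in(75,80):
        k=M&(P[...,2]>lo)&(P[...,2]<105); print(lo,k.sum(),px(k).mean(0).round(1),P[k].mean(0).round(1),rect(P[k][:,:2]))
    a=cv2.resize(im[r0-10:r1+10,c0-10:c1+10],None,fx=6,fy=6,interpolation=cv2.INTER_CUBIC); cv2.imwrite('pics/k_%s.png'%n,cv2.cvtColor(a,cv2.COLOR_RGB2BGR)); print(a.shape)
a=cv2.imread('pics/k_top.png');b=cv2.imread('pics/k_scene.png');H=max(a.shape[0],b.shape[0]);f=lambda q:cv2.copyMakeBorder(q,0,H-q.shape[0],0,0,cv2.BORDER_CONSTANT)
cv2.imwrite('pics/k.png',np.hstack([f(a),f(b)]))
E
```

```text
top 241 [61.9 65.  74.9 92.5 95.3 97.3]
all [613.6 295.4  43.3  42.9  67.6]
75 118 [185.1 217.9] [610.8 292.6  91.3] [611.6 293.8  43.4  13.9   1.4]
80 113 [185.  217.6] [611.3 292.7  92. ] [611.6 294.   43.3  13.8   2.1]
(330, 360, 3)
scene 456 [60.5 63.2 68.8 90.2 93.2 94.3]
all [602.4 291.9  72.5  46.   10. ]
75 193 [487.5 284.8] [623.5 292.3  88.8] [617.8 293.4  44.8  13.7   2.1]
80 168 [487.7 283.9] [622.6 292.4  90.5] [617.8 293.4  44.8  13.5   2. ]
(480, 390, 3)
```

View pics/k.png

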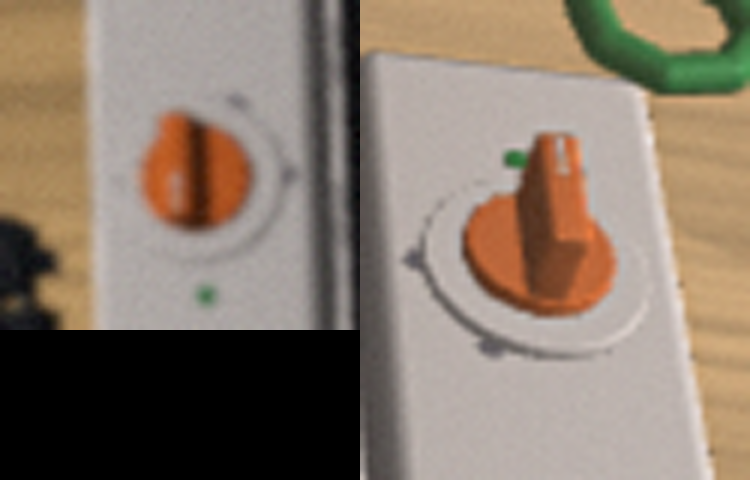

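The knob bar lies along the plate's x axis, centred near (613.5, 294), with its top at about 92 mm.

Request:
{"name": "jog_arm", "arguments": {
  "commands": [
    {"gripper":120,"dx":0,"dy":0,"dz":0,"rx":0,"ry":0,"rz":-10},
    {"gripper":120,"dx":0,"dy":0,"dz":0,"rx":0,"ry":0,"rz":-10},
    {"gripper":120,"dx":0,"dy":0,"dz":0,"rx":0,"ry":0,"rz":-10},
    {"gripper":120,"dx":0,"dy":0,"dz":0,"rx":0,"ry":0,"rz":-10},
    {"gripper":120,"dx":0,"dy":0,"dz":0,"rx":0,"ry":0,"rz":-10},
    {"gripper":120,"dx":0,"dy":0,"dz":0,"rx":0,"ry":0,"rz":-10},
    {"gripper":120,"dx":0,"dy":0,"dz":0,"rx":0,"ry":0,"rz":-10},
    {"gripper":120,"dx":0,"dy":0,"dz":0,"rx":0,"ry":0,"rz":-10},
    {"gripper":120,"dx":0,"dy":0,"dz":0,"rx":0,"ry":0,"rz":-10},
    {"gripper":120,"dx":-35,"dy":-7,"dz":0,"rx":0,"ry":0,"rz":0},
    {"gripper":120,"dx":-35,"dy":-7,"dz":0,"rx":0,"ry":0,"rz":0},
    {"gripper":120,"dx":-35,"dy":-7,"dz":0,"rx":0,"ry":0,"rz":0},
    {"gripper":120,"dx":-35,"dy":-7,"dz":0,"rx":0,"ry":0,"rz":0},
    {"gripper":120,"dx":0,"dy":0,"dz":0,"rx":0,"ry":0,"rz":0},
    {"gripper":120,"dx":0,"dy":0,"dz":0,"rx":0,"ry":0,"rz":0}
  ]
}}

```text
clock: 40.02
tcp_pos: [0.6116, 0.3018, 0.1754]
eef_rot: [-3.141, -0.001, -3.098]
contact_force: [0.6, 0.0, -0.1]
width: 0.0484
gripper_force: 0.0
```

```bash
python3 -c "
from mv import go; go(613.5,294,83,182.3)"
```

```text
tcp [611.6 301.8 175.4] [-1.7999e+02 -5.0000e-02 -1.7750e+02] tool delta [-1.6 -7.8 92.4] t 40.02 w 48.4
turn [-0.01 -0.05  0.2 ]
```

Request:
{"name": "jog_arm", "arguments": {
  "commands": [
    {"gripper":120,"dx":-2,"dy":-8,"dz":20,"rx":0,"ry":0,"rz":0},
    {"gripper":120,"dx":0,"dy":0,"dz":30,"rx":0,"ry":0,"rz":0},
    {"gripper":120,"dx":0,"dy":0,"dz":25,"rx":0,"ry":0,"rz":0},
    {"gripper":120,"dx":0,"dy":0,"dz":17,"rx":0,"ry":0,"rz":0},
    {"gripper":120,"dx":0,"dy":0,"dz":0,"rx":0,"ry":0,"rz":0},
    {"gripper":170,"dx":0,"dy":0,"dz":0,"rx":0,"ry":0,"rz":0},
    {"gripper":255,"dx":0,"dy":0,"dz":0,"rx":0,"ry":0,"rz":0},
    {"gripper":255,"dx":0,"dy":0,"dz":0,"rx":0,"ry":0,"rz":0},
    {"gripper":255,"dx":0,"dy":0,"dz":0,"rx":0,"ry":0,"rz":0},
    {"gripper":255,"dx":0,"dy":0,"dz":0,"rx":0,"ry":0,"rz":0}
  ],
  "grip_force": 30
}}

```text
clock: 41.28
tcp_pos: [0.6146, 0.2946, 0.084]
eef_rot: [3.141, 0.0, -3.097]
contact_force: [-0.1, -0.3, 4.7]
width: 0.0138
gripper_force: 30.0
```

Request:
{"name": "jog_arm", "arguments": {
  "commands": [
    {"gripper":255,"dx":0,"dy":0,"dz":0,"rx":0,"ry":0,"rz":6},
    {"gripper":255,"dx":0,"dy":0,"dz":0,"rx":0,"ry":0,"rz":6},
    {"gripper":255,"dx":0,"dy":0,"dz":0,"rx":0,"ry":0,"rz":6},
    {"gripper":255,"dx":0,"dy":0,"dz":0,"rx":0,"ry":0,"rz":6},
    {"gripper":255,"dx":0,"dy":0,"dz":0,"rx":0,"ry":0,"rz":6},
    {"gripper":255,"dx":0,"dy":0,"dz":0,"rx":0,"ry":0,"rz":6},
    {"gripper":255,"dx":0,"dy":0,"dz":0,"rx":0,"ry":0,"rz":6},
    {"gripper":255,"dx":0,"dy":0,"dz":0,"rx":0,"ry":0,"rz":6},
    {"gripper":255,"dx":0,"dy":0,"dz":0,"rx":0,"ry":0,"rz":6},
    {"gripper":255,"dx":0,"dy":0,"dz":0,"rx":0,"ry":0,"rz":6},
    {"gripper":255,"dx":0,"dy":0,"dz":0,"rx":0,"ry":0,"rz":6},
    {"gripper":255,"dx":0,"dy":0,"dz":0,"rx":0,"ry":0,"rz":0},
    {"gripper":255,"dx":0,"dy":0,"dz":0,"rx":0,"ry":0,"rz":0}
  ]
}}

```text
clock: 42.9
tcp_pos: [0.6141, 0.2939, 0.084]
eef_rot: [-3.141, 0.001, 2.034]
contact_force: [-3.3, -5.2, 8.8]
width: 0.0136
gripper_force: 30.1
```

Request:
{"name": "jog_arm", "arguments": {
  "commands": [
    {"gripper":120,"dx":0,"dy":0,"dz":0,"rx":0,"ry":0,"rz":0},
    {"gripper":120,"dx":0,"dy":0,"dz":0,"rx":0,"ry":0,"rz":0},
    {"gripper":120,"dx":0,"dy":0,"dz":0,"rx":0,"ry":0,"rz":0},
    {"gripper":120,"dx":0,"dy":0,"dz":0,"rx":0,"ry":0,"rz":0},
    {"gripper":120,"dx":0,"dy":0,"dz":-20,"rx":0,"ry":0,"rz":0},
    {"gripper":120,"dx":0,"dy":0,"dz":-40,"rx":0,"ry":0,"rz":0},
    {"gripper":120,"dx":0,"dy":0,"dz":-40,"rx":0,"ry":0,"rz":0},
    {"gripper":120,"dx":40,"dy":0,"dz":0,"rx":0,"ry":0,"rz":0},
    {"gripper":120,"dx":50,"dy":0,"dz":0,"rx":0,"ry":0,"rz":0},
    {"gripper":120,"dx":50,"dy":0,"dz":0,"rx":0,"ry":0,"rz":0},
    {"gripper":120,"dx":50,"dy":0,"dz":0,"rx":0,"ry":0,"rz":0},
    {"gripper":120,"dx":50,"dy":0,"dz":0,"rx":0,"ry":0,"rz":0},
    {"gripper":120,"dx":0,"dy":0,"dz":0,"rx":0,"ry":0,"rz":0},
    {"gripper":120,"dx":0,"dy":0,"dz":0,"rx":0,"ry":0,"rz":0}
  ]
}}

```text
clock: 44.65
tcp_pos: [0.5071, 0.509, 0.1834]
eef_rot: [-3.141, 0.0, 2.035]
contact_force: [-0.2, -0.8, -0.2]
width: 0.0484
gripper_force: 0.0
```

```bash
python3 j.py top scene; python3 - <<'E'
import cv2,numpy as np
from h import *
im,d=grab('scene'); cv2.imwrite('pics/f.png',cv2.cvtColor(cv2.resize(im[180:340,215:525],(775,400)),cv2.COLOR_RGB2BGR))
E
```

```text
top [346 184  19  18] mean [ 670.6 -138.3] circ [ 670.3 -138.2   48.6] rect [ 671.3 -138.7   46.6   44.5   89.2]
top [315 186  19  18] mean [666.7 -58.2] circ [666.6 -58.   48.2] rect [667.2 -58.8  46.3  44.4  89.2]
top [284 188  19  18] mean [662.3  20.7] circ [662.1  20.6  48.3] rect [663.1  20.7  46.   44.2  89.2]
top [221 191  19  18] mean [657.5 181.1] circ [657.5 181.4  46.9] rect [657.5 181.2  45.7  44.   89.2]
top [252 190  19  18] mean [659.8 101.8] circ [659.6 101.9  48. ] rect [659.  102.4  45.9  44.1  89.2]
scene [244 263  27  23] mean [ 676.8 -138. ] circ [ 679.  -138.    59.5] rect [ 675.7 -137.    55.6   48.6   73.6]
scene [286 268  26  23] mean [673.6 -57.8] circ [675.8 -58.5  58.5] rect [675.9 -58.6  55.7  47.7  11.5]
scene [327 272  27  23] mean [668.4  20.6] circ [671.3  19.6  58.3] rect [667.1  20.4  53.   49.7  77.6]
scene [370 277  27  24] mean [665.6 101.6] circ [667.3 102.5  57.6] rect [664.6 101.3  52.   48.9  74.2]
scene [413 283  27  24] mean [663.4 180.5] circ [665.6 180.6  57.3] rect [662.2 180.5  50.9  50.2  72.3]
```

View pics/f.png

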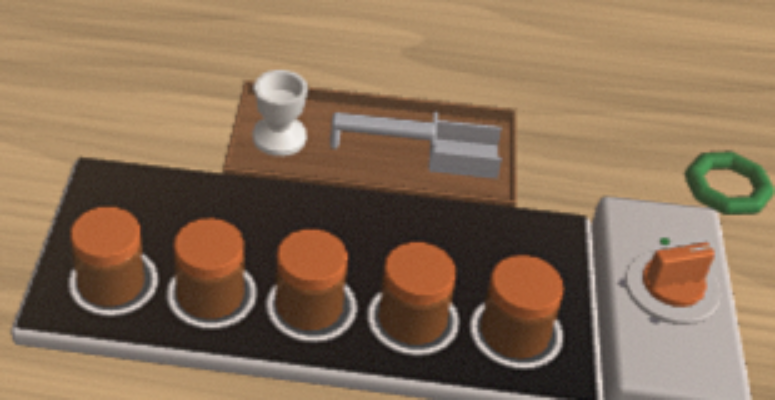

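The knob stays turned, the jars are on their marks, and the cup and scoop are in the tray, so I'm handing in.

```bash
python3 -c "
from plant import workorder; print(workorder.hand_in())"
```

```text
the job is handed in; nothing more can be done
None
```

I handed the job in at about 45 s on the robot clock: scoop and cup are in the tray, all five jars stand on marks 1–5 (about 2 mm off centre at most), and the knob is clicked on; `hand_in()` gave no verdict.

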